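Hold the reflectance probe on the white reference tile

ROBOT

A 7-joint arm with a two-finger parallel gripper is mounted at the origin on the work surface. World frame = base frame: x ahead of the robot, y to its left, z up, the work surface at z = 0. Lengths are in m, angles in rad, forces in N, time in s.
With the tool pointing down it reaches from about 0.4 to 0.875 m from the base axis. Payload 4.4 kg.
Tool frame: the origin (TCP) lies midway between the tips of the shut fingers; the grasp point (between the pads) lies 19 mm behind it (arm.hold_point_z is the distance from the TCP to the grasp point, in m); z points along the fingers, x is the direction in which the jaws open and shut, and the axes are right-handed (so a half turn about z gives the same grasp; the last joint's range is limited). The gripper opens to 85 mm and grips with 20 to 120 N. Pads are 22 mm wide; open, the fingers measure 114 mm over their backs; the gripper's body (76 mm by 85 mm) begins 54 mm behind the grasp point. The pads swing forward as they close: fully open they stand 13 mm farther back than shut.
Start: joints at [-1.302, 0.628, 0.038, 1.517, -0.027, 0.996, -0.02], TCP at [0.214, 0.614, 0.198] pointing down, gripper open.
Joint ranges: [-3.06, 3.06], [-0.37, 2.12], [-1.25, 1.32], [0.18, 2.47], [-1.1, 4.24], [0.23, 1.98], [-2.94, 2.94]. Speed limits (rad/s): [2.57, 2.57, 3.14, 3.14, 3.14, 3.14, 3.14].

INTERFACE

Orientations are given as a unit quaternion [w, x, y, z].
In Python, from station import arm gives the robot as it stands.
- The arm moves only by the shell command python3 -m pendant 'ROWS' [OPENING] [FORCE]. ROWS is JSON, a list of rows, each a list of 4 numbers: the shift along the tool's x, y, z in mm, then the turn about the tool's z in degrees. A call has 1 to 10 rows; each row shifts and turns the pose as measured when the row begins, along the tool's axes as they then stand; what a row does not reach is not made up. A row lasts 1/8 s, in which the tool goes at most 62.5 mm and 10.7 degrees, less where a joint would pass 70% of its speed; a pose out of reach is approached as far as the arm can. A call with a gripper value outside its range is refused whole. OPENING is the finger opening in mm, from 0 to 85.4, set as the call begins (- or left out, the last holds). The fingers move at their own pace and stop on an object; FORCE is the grip in N (left out, the last holds). Time passes only in rows, so rows that do not move let the fingers close. It gives the time, the measured TCP pose, the force and the opening at its end, in the units of the state.
- arm.sense(): the state, without advancing time (a new reading comes with each control period).
- arm.get_image(name): name is "scene" or "top" or "wrist"; returns a dict with "pixels" (420x560x3 uint8, blue, green, red), "z_map" (420x560 float32, m along the optical axis (not along the pixel's ray), 0 where there is no reading), "vfov" (degrees; the focal length in pixels is half the picture's height over the tangent of half this angle, whatever the lens; pixels are square), "cx", "cy" (the principal point, pixels), "position" and "rotation" of the camera in the world; the wrist camera has in their place "mount" (4x4, takes a point from camera to tool coordinates, whose origin is the TCP and whose axes are the tool frame's). Camera axes: x right, y down, z forward; pixel columns grow to the right and rows downward; lengths in m; the calibration is good to about 2 mm. A picture is of the moment at which its call begins: read the wrist's pose just before it.
- arm.finish_job(): hands the job in, once; it reports no verdict.
The state is a dict: "time": time; "joint_positions": joint angles; "joint_velocities": joint speeds; "joint_torque": joint torques, N m; "position": TCP position; "ee_rot": TCP orientation; "force": force on the tool from outside, world axes, zero at the start; "torque": the same for the moment, N m; "grip_width": finger opening in m.
Only numpy, scipy, OpenCV 4.12 (cv2) and the standard library are available. Lean on these libraries where they do the work, as an engineer would, in place of code of your own. Each camera call takes 0.05 s, during which the arm holds its last target.

TASK

Lever open the lid of the reference-tile case with the spatula, blade in at the pry notch, swing the lid up until it stands upright or farther back, and lay the spatula back down on the bench without the blade ever having touched the tiles. Then take the reflectance probe out of its dock and hold it upright on the ringed spot of the white tile, pressing lightly so that its sprung nose is about half pushed in. Finish still holding the probe there, and leave everything else on the bench where it is.

Things in the scene. Friction and masses are not known exactly. Their poses are not given: they have to be found in the camera images.
- case: Grey reference-tile case, stuck fast to the bench on its rubber feet, base 80 (x) x 130 (y) x 30 mm high, lid blue-grey. Origin: centre of its underside; x points from the front (notch side) to the hinge side, z up. Inside, two tiles lie side by side, 5 mm along x and 28 mm to +y and -y; which is where changes.
- pry_notch (a point): Middle of the mouth of the pry notch in the front wall's face, 25 mm above the bench; axes as the case. The notch is 44 mm wide, 10 mm high (20 to 30 mm above the bench, directly under the lid) and 10 mm deep, closed behind by a black wall.
- lid_hinge (a point): Middle of the lid's hinge line at the back of the case, 40 mm behind the case's centre and 30 mm above the bench. The hinge line runs along the case's y.
- lid (a joint): Lid angle in rad: 0 shut, 1.57 upright, stop at 1.9. Slab 85 mm from hinge to lip, 130 wide, 8 thick, 90 g; shut, its underside is 30 mm above the bench and its lip juts 5 mm beyond the front wall. Stiff hinge: about 1.5 N at the lip opens it, and it stays where it is left.
- spatula: Loose spatula lying on the bench, about 70 g. Brown flat-sided handle 110 long (x) x 14 wide (y) x 16 mm high (z). Origin: underside of the handle's middle; x along the blade, z up. Steel blade 18 wide, 2 thick, level, from x = 55 to its round tip at x = 154 mm, 8 mm above the handle's underside. Balance point about x = 25 mm.
- spatula_tip (a point): Tip of the spatula's blade, 154 mm along x from the spatula's origin.
- dock: White charging dock fixed to the bench, 80 x 80 x 60 mm high (foot 96 x 90 x 8 mm), with a round well 25 mm wide, 56 mm deep in its top. Origin: centre of its underside.
- probe: Cordless reflectance probe standing loose in the dock, about 110 g, 165 mm long. Origin: face of the unpressed nose; z up along the probe. Orange sprung nose 12 mm wide; black barrel 20 mm wide from 12 to 50 mm; collar 32 mm wide, 50 to 56 mm, resting on the dock's top (nose face 10 mm above the bench); white round grip 24 mm wide, 56 to 162 mm.
- probe_tip (a point): Centre of the nose's face (moves with the nose).
- nose (a joint): How far the nose is pushed into the probe, in m: 0 out, 0.009 fully in. Spring: 1.0 N to start it, plus 0.4 N per mm (about 2.8 N at half way, 4.6 N fully in).
- tile_white: White round reference tile, 42 mm diameter, 6.5 mm thick, fixed in the case; its top is 23 mm above the bench. Origin: centre of its underside.
- tile_white_spot (a point): Marked spot: centre of the thin dark ring (20 mm outside diameter) in the middle of the white tile's top face, 23 mm above the bench.
- tile_grey: The other, dark grey tile, same size, with a light ring. Not to be used.
- strip_tube: Bystander: tube of test strips, 32 mm diameter, 95 mm high, blue with a yellow cap. Origin: centre of its underside.
- petri_dish: Bystander: Petri dish 94 mm diameter, 16 mm high. Origin: centre of its underside.
- stopper: Bystander: red-brown rubber stopper, 31 mm wide, 28 mm high. Origin: centre of its underside.
- marker: Bystander: marker pen lying flat, 120 x 13 x 13 mm. Origin: middle of its underside, x along the pen.
- timer: Bystander: yellow timer 60 x 65 x 22 mm. Origin: centre of its underside.
There are look-alikes about, which are no part of the job. Several things look just like the spatula: the one meant starts nearest to the robot's base. Leave any blue look-alike of the probe alone.

How it is judged:
By the outcome, as a careful person would: the job done as asked, in the order asked, and still so for the second after the job is handed in, while the arm keeps its last pose, push and grip.
It also fails if it takes over 64 s, if anything falls off the work surface, if the arm or the gripper's body presses on something with over 40 N, if the wrist force passes 120 N, or if a joint passes its speed limit or range.

## Working session

There is one attempt and no reset: what is moved stays moved. The work goes in short steps, Python scripts to look and compute and a shell command to move; the robot and the scene stay as the last step left them, time stands still between calls to the robot, and variables do not carry over. Pictures are saved under pics/ and viewed, and the job is handed in when it is done.

```bash
ls; mkdir -p pics; python3 - <<'E'
from station import arm
import cv2, json
print(arm.sense())
for n in ["scene","top","wrist"]:
    s=arm.sense()
    d=arm.get_image(n)
    cv2.imwrite(f"pics/{n}0.png",d["pixels"])
    import numpy as np
    np.savez(f"pics/{n}0.npz",**{k:v for k,v in d.items()},tp=s["position"],tr=s["ee_rot"])
    print(n,{k:(v if k not in("pixels","z_map") else v.shape) for k,v in d.items()})
print(arm.hold_point_z)
E
```

```text
pics
{'time': 0.0, 'joint_positions': array([-1.30177735,  0.6293054 ,  0.03841579,  1.51833979, -0.02699281,
        0.99628974, -0.02004788]), 'joint_velocities': array([ 0.00112843,  0.00091276, -0.00053354,  0.00069393, -0.00167587,
        0.00062681,  0.00101692]), 'joint_torque': array([ 9.69634166e-04, -5.63410771e+01,  1.22617912e+00, -1.93439448e+01,
        1.09073496e-02,  1.04181049e-02,  2.26327688e-05]), 'position': array([0.21333061, 0.61329356, 0.19752407]), 'ee_rot': array([ 5.33644983e-04,  8.15051541e-01,  5.79387739e-01, -7.40280556e-04]), 'force': array([ 0.22861199, -0.52522837, -0.52936748]), 'torque': array([-9.87203903e-05,  2.11870440e-02, -2.58467415e-02]), 'grip_width': 0.08552124590429332}
scene {'pixels': (420, 560, 3), 'z_map': (420, 560), 'vfov': 50.32543148662039, 'cx': 276.91925518207177, 'cy': 205.2879489494893, 'position': array([1.34934367, 0.27477835, 1.03071216]), 'rotation': array([-0.20428902,  0.57910755,  0.74609296, -0.25738247])}
top {'pixels': (420, 560, 3), 'z_map': (420, 560), 'vfov': 50.413858372665935, 'cx': 279.1781601055242, 'cy': 205.30810882640458, 'position': array([0.33649074, 0.09958731, 1.4701381 ]), 'rotation': array([ 0.06084908, -0.69834809,  0.71062502, -0.06016152])}
wrist {'pixels': (420, 560, 3), 'z_map': (420, 560), 'vfov': 63.00246886211171, 'cx': 279.0161267792958, 'cy': 203.78518101869676, 'mount': array([[ 9.99999593e-01, -2.19941069e-04,  8.75229422e-04,
         4.74315398e-04],
       [-7.12773658e-05,  9.47566854e-01,  3.19557588e-01,
        -8.18650650e-02],
       [-8.99622227e-04, -3.19557520e-01,  9.47566452e-01,
        -1.74964376e-01],
       [ 0.00000000e+00,  0.00000000e+00,  0.00000000e+00,
         1.00000000e+00]])}
0.0187
```

View pics/scene0.png

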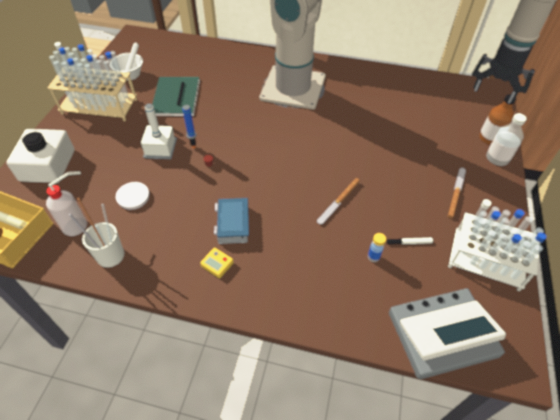

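View pics/top0.png

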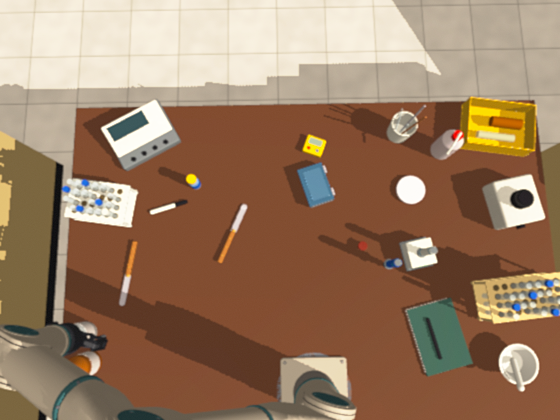

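View pics/wrist0.png

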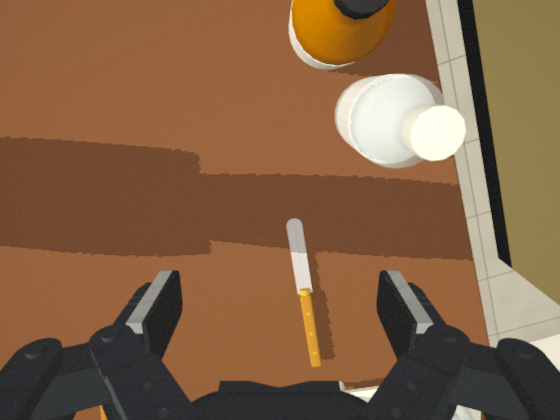

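```bash
cat > h.py <<'E'
import numpy as np, cv2
from scipy.spatial.transform import Rotation as R
def rot(q): return R.from_quat([q[1],q[2],q[3],q[0]]).as_matrix()
def shot(name,tag):
    from station import arm
    s=arm.sense(); d=arm.get_image(name)
    cv2.imwrite(f"pics/{tag}.png",d["pixels"])
    np.savez(f"pics/{tag}.npz",**d,tp=s["position"],tr=s["ee_rot"])
    return load(tag)
def load(tag):
    d=dict(np.load(f"pics/{tag}.npz"))
    if "mount" in d:
        T=np.eye(4);T[:3,:3]=rot(d["tr"]);T[:3,3]=d["tp"]
        M=T@d["mount"]; d["C"]=M[:3,3]; d["Rm"]=M[:3,:3]
    else:
        d["C"]=d["position"]; d["Rm"]=rot(d["rotation"])
    d["f"]=210/np.tan(np.radians(float(d["vfov"]))/2)
    return d
def rays(d,uv):
    uv=np.atleast_2d(uv).astype(float)
    r=np.c_[(uv[:,0]-d["cx"])/d["f"],(uv[:,1]-d["cy"])/d["f"],np.ones(len(uv))]
    return r@d["Rm"].T
def plane(d,uv,z):
    r=rays(d,uv); return d["C"]+r*((z-d["C"][2])/r[:,2])[:,None]
def depth(d,uv):
    uv=np.atleast_2d(uv); z=np.array([d["z_map"][int(round(v)),int(round(u))] for u,v in uv])
    return d["C"]+rays(d,uv)*z[:,None]
def proj(d,P):
    p=(np.atleast_2d(P)-d["C"])@d["Rm"]
    return np.c_[p[:,0]/p[:,2]*d["f"]+d["cx"],p[:,1]/p[:,2]*d["f"]+d["cy"]]
def crop(d,tag,u0,v0,u1,v1,k):
    cv2.imwrite(f"pics/{tag}.png",cv2.resize(d["pixels"][v0:v1,u0:u1],None,fx=k,fy=k,interpolation=cv2.INTER_CUBIC))
E
python3 - <<'E'
from h import *
np.set_printoptions(precision=3,suppress=True)
d=load("top0")
pts={"sp1 handle end":(220,261),"sp1tip":(243,207),"sp2h":(133,242),"sp2tip":(124,303),"tray":(507,122),"case":(316,185),"dock":(418,254),"white probe":(428,250),"blue":(392,264),"stop":(362,245),"timer":(315,145),"tube":(192,180),"petri":(410,189),"marker":(168,207),"base":(314,385)}
for k,p in pts.items(): print(k,depth(d,p)[0], plane(d,p,0)[0])
crop(d,"c1",80,90,360,320,2.8)
crop(d,"c2",330,90,560,300,3)
crop(load("scene0"),"c3",110,80,310,290,3)
E
```

```text
sp1 handle end [0.409 0.294 0.01 ] [0.409 0.296 0.   ]
sp1tip [0.586 0.219 0.007] [0.587 0.22  0.   ]
sp2h [0.475 0.578 0.015] [0.477 0.583 0.   ]
sp2tip [0.28  0.601 0.011] [0.28  0.605 0.   ]
tray [ 0.852 -0.667  0.046] [ 0.869 -0.692  0.   ]
case [ 0.65  -0.023  0.039] [ 0.658 -0.026  0.   ]
dock [ 0.417 -0.332  0.071] [ 0.421 -0.354  0.   ]
white probe [ 0.423 -0.334  0.162] [ 0.433 -0.387  0.   ]
blue [ 0.385 -0.231  0.142] [ 0.39  -0.266  0.   ]
stop [ 0.451 -0.166  0.029] [ 0.453 -0.172  0.   ]
timer [ 0.792 -0.026  0.02 ] [ 0.798 -0.027  0.   ]
tube [0.659 0.372 0.1  ] [0.683 0.392 0.   ]
petri [ 0.636 -0.338  0.014] [ 0.639 -0.342  0.   ]
marker [0.59  0.468 0.011] [0.592 0.471 0.   ]
base [0.063 0.013 0.201] [ 0.019 -0.     0.   ]
```

View pics/c1.png

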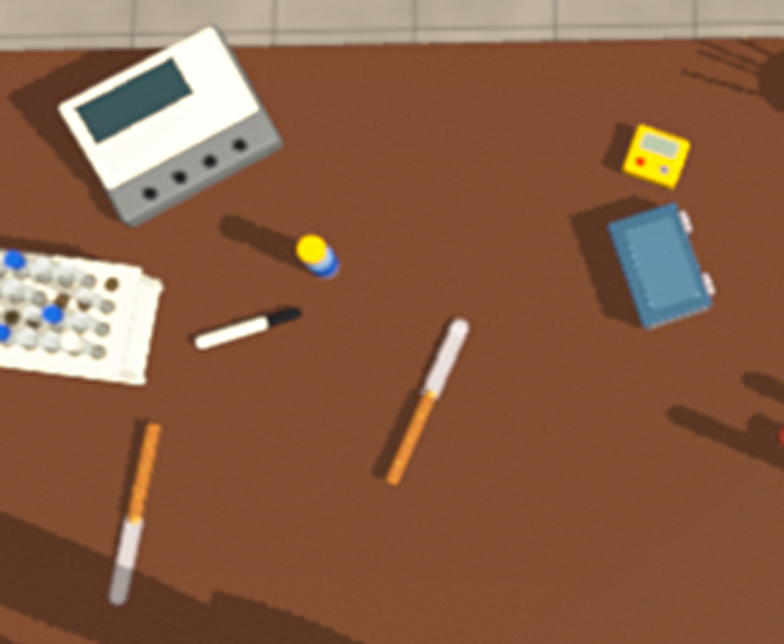

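View pics/c2.png

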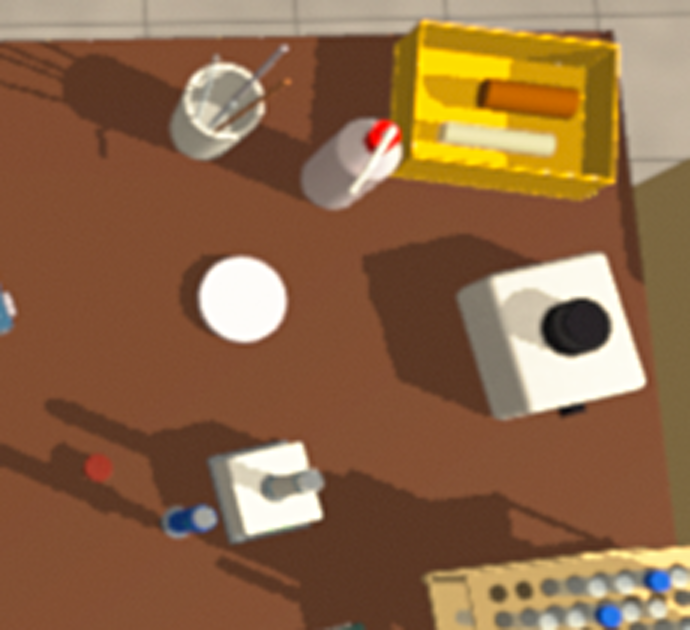

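View pics/c3.png

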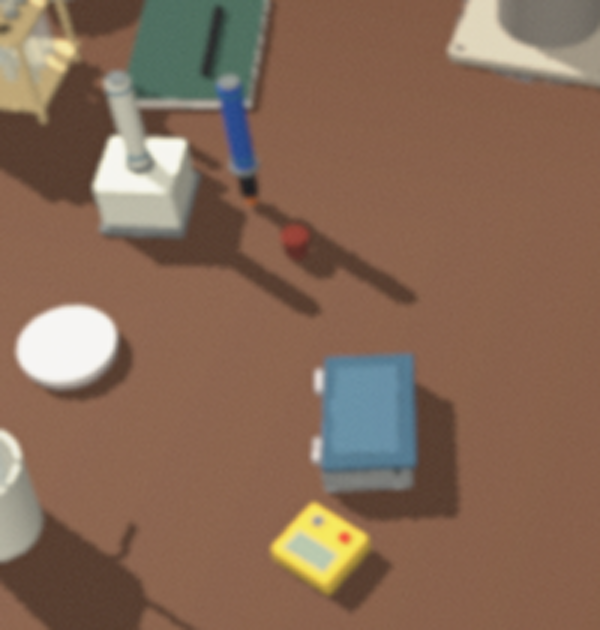

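```bash
python3 - <<'E'
from h import *
np.set_printoptions(precision=4,suppress=True)
d=load("top0")
hsv=cv2.cvtColor(d["pixels"],cv2.COLOR_BGR2HSV)
def comp(mask,seed,r=12):
    n,l,st,c=cv2.connectedComponentsWithStats(mask.astype(np.uint8))
    v,u=seed[1],seed[0]
    w=l[v-r:v+r,u-r:u+r]; ids=np.bincount(w[w>0]); i=ids.argmax(); ys,xs=np.nonzero(l==i); return np.c_[xs,ys]
m=(hsv[...,0]>8)&(hsv[...,0]<20)&(hsv[...,1]>150)&(hsv[...,2]>170)
p=comp(m,(228,245)); P=plane(d,p,0.016); c=P[:,:2].mean(0); 
u,s,vt=np.linalg.svd(P[:,:2]-c); a=vt[0]*np.sign(vt[0][0]); t=(P[:,:2]-c)@a; 
print("handle",len(p),c,a,np.degrees(np.arctan2(a[1],a[0])),t.min(),t.max())
print("tip",plane(d,(243.5,206),0.01))
m=(hsv[...,0]>95)&(hsv[...,0]<115)&(hsv[...,1]>80)
p=comp(m,(316,185)); box=cv2.boxPoints(cv2.minAreaRect(p.astype(np.float32)));print(box)
B=plane(d,box,0.038)[:,:2];print(B, np.linalg.norm(np.diff(B,axis=0),axis=1))
e=B-np.roll(B,1,0);print(np.degrees(np.arctan2(e[:,1],e[:,0])),B.mean(0))
from station import arm
s=arm.sense(); Rm=rot(s["ee_rot"]);print(Rm, s["position"])
E
```

```text
handle 150 [0.4553 0.2736] [ 0.9149 -0.4036] -23.802842257281306 -0.055099032623218996 0.05775982510892613
tip [[0.5889 0.2173 0.01  ]]
[[296.8374 170.1069]
 [320.5345 161.813 ]
 [333.1626 197.8931]
 [309.4655 206.1871]]
[[ 0.7012  0.0385]
 [ 0.7281 -0.0407]
 [ 0.6058 -0.0779]
 [ 0.5797  0.0003]] [0.0836 0.1279 0.0824]
[  17.4477  -71.2559 -163.0803  108.4702] [ 0.6537 -0.0199]
[[ 0.3285  0.9445 -0.0005]
 [ 0.9445 -0.3285 -0.0014]
 [-0.0015 -0.     -1.    ]] [0.2133 0.6134 0.1977]
```

```bash
python3 -m pendant '[[-15,25,0,0.6],[-30,45,0,0.6],[-30,45,0,0.6],[-30,45,0,0.6],[-30,45,0,0.6],[-30,45,0,0.6],[-30,45,0,0.6],[-30,45,0,0.4],[-17,25,0,0],[0,0,0,0]]'
python3 - <<'E'
from h import *
np.set_printoptions(precision=4,suppress=True)
d=shot("wrist","w1"); print(d["tp"],d["tr"])
E
```

```text
time: 1.4
position: [0.47, 0.2431, 0.1947]
ee_rot: [0.001, 0.838, 0.546, -0.002]
force: [-0.3, 0.2, -0.4]
grip_width: 0.0853
[0.47   0.2431 0.1947] [ 0.0008  0.8379  0.5458 -0.0019]
```

View pics/w1.png

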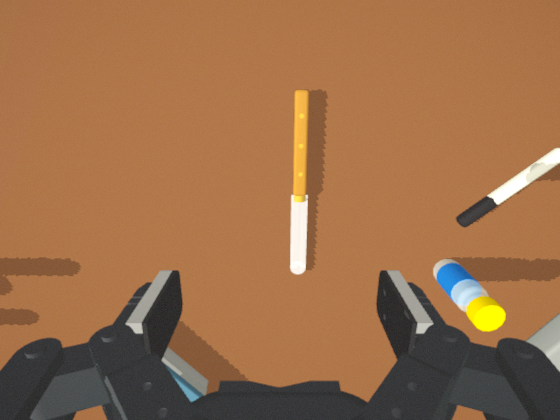

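```bash
cat >> h.py <<'E'
def spat(d,zt,seed=None):
    hsv=cv2.cvtColor(d["pixels"],cv2.COLOR_BGR2HSV)
    m=((hsv[...,0]>10)&(hsv[...,0]<25)&(hsv[...,1]>170)&(hsv[...,2]>190)).astype(np.uint8)
    n,l,st,c=cv2.connectedComponentsWithStats(m)
    i=(1+st[1:,4].argmax()) if seed is None else l[seed[1],seed[0]]
    ys,xs=np.nonzero(l==i)
    P=plane(d,np.c_[xs,ys],zt)[:,:2]
    r=cv2.boxPoints(cv2.minAreaRect(P.astype(np.float32)*1000))/1000
    e=[r[1]-r[0],r[2]-r[1]]; a=max(e,key=np.linalg.norm)
    return r.mean(0),np.degrees(np.arctan2(a[1],a[0])),[np.linalg.norm(x) for x in e],(xs.mean(),ys.mean())
E
python3 - <<'E'
from h import *
np.set_printoptions(precision=4,suppress=True)
d=load("w1"); print(spat(d,0.016)); print(plane(d,[(298,275),(300,145)],0.01))
Rm=rot(d["tr"]);print(Rm,np.degrees(np.arctan2(Rm[1,0],Rm[0,0])))
E
```

```text
(array([0.4574, 0.272 ], dtype=float32), np.float32(-24.00703), [np.float32(0.11441026), np.float32(0.013400176)], (np.float64(299.85083272990585), np.float64(142.59160028964519)))
[[0.5968 0.2118 0.01  ]
 [0.4553 0.2736 0.01  ]]
[[ 0.4042  0.9147 -0.0023]
 [ 0.9147 -0.4042 -0.0034]
 [-0.004  -0.0007 -1.    ]] 66.15725680135363
```

```bash
python3 -m pendant '[[11,3,20,0],[10,3,50,0],[0,0,50,0],[0,0,40,0],[0,0,20,0],[0,0,0,0]]' 45 100; python3 - <<'E'
from h import *
np.set_printoptions(precision=4,suppress=True)
d=shot("wrist","w2"); print(d["tp"],spat(d,0.016))
E
```

```text
time: 2.2
position: [0.477, 0.2766, 0.0098]
ee_rot: [-0.004, 0.833, 0.554, 0.0]
force: [-0.8, -0.3, 0.1]
grip_width: 0.045
[0.477  0.2766 0.0098] (array([0.4572, 0.2725], dtype=float32), np.float32(-24.013376), [np.float32(0.11449942), np.float32(0.012770908)], (np.float64(256.40395240119), np.float64(202.46005099872502)))
```

View pics/w2.png

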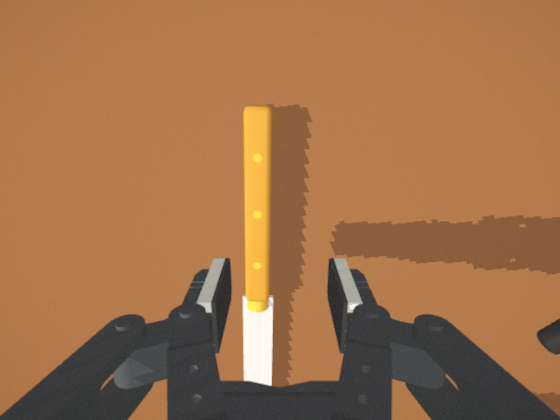

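```bash
cat > go.py <<'E'
# usage: go.py x y z yaw_of_tool_x  -> needed shift in tool mm and turn
import sys; from h import *
from station import arm
s=arm.sense(); Rm=rot(s["ee_rot"]); p=s["position"]
t=np.array([float(v) for v in sys.argv[1:4]]); yaw=np.degrees(np.arctan2(Rm[1,0],Rm[0,0]))
print("pos",p.round(4),"yaw %.2f"%yaw,"tilt",Rm[:,2].round(4),"F",s["force"].round(1),"g %.4f"%s["grip_width"],"t %.2f"%s["time"])
print("shift",(Rm.T@(t-p)*1000).round(1),"turn %.1f"%(-((float(sys.argv[4])-yaw+180)%360-180)))
E
python3 go.py 0.4844 0.2598 0.004 66
```

```text
pos [0.4775 0.277  0.0106] yaw 67.23 tilt [-0.003   0.0076 -1.    ] F [0.6 0.2 0.7] g 0.0449 t 2.25
shift [-13.2  13.    6.5] turn 1.2
```

```bash
python3 -m pendant '[[-7,7,0,1.2],[-6,6,6,0],[0,0,0,0]]'; python3 go.py 0.4844 0.2598 0.004 66
```

```text
time: 2.62
position: [0.4864, 0.2604, 0.007]
ee_rot: [-0.004, 0.839, 0.545, 0.003]
force: [0.0, 1.3, 0.7]
grip_width: 0.0454
pos [0.4864 0.2604 0.007 ] yaw 65.99 tilt [ 0.0015  0.0102 -0.9999] F [0.  1.3 0.7] g 0.0454 t 2.62
shift [-1.4 -1.6  3. ] turn -0.0
```

```bash
python3 -m pendant '[[-1.5,0,3,0],[0,0,0,0]]' && python3 -m pendant '[[0,0,0,0],[0,0,0,0],[0,0,0,0],[0,0,0,0]]' 0 100; python3 go.py 0.4844 0.2598 0.004 66
```

```text
time: 2.88
position: [0.4863, 0.259, 0.0044]
ee_rot: [-0.004, 0.839, 0.544, 0.004]
force: [-0.5, 0.2, 0.7]
grip_width: 0.0448
time: 3.38
position: [0.4862, 0.2595, 0.0045]
ee_rot: [-0.004, 0.839, 0.545, 0.004]
force: [0.6, 0.1, 0.0]
grip_width: 0.0001
pos [0.4862 0.2595 0.0045] yaw 65.99 tilt [ 0.0025  0.0113 -0.9999] F [0.6 0.1 0. ] g 0.0001 t 3.38
shift [-0.5 -1.7  0.5] turn -0.0
```

```bash
python3 - <<'E'
from h import *
d=shot("wrist","w3"); d=shot("scene","s3"); crop(d,"c4",290,140,430,260,5)
E
```

```text
(no output)
```

View pics/w3.png

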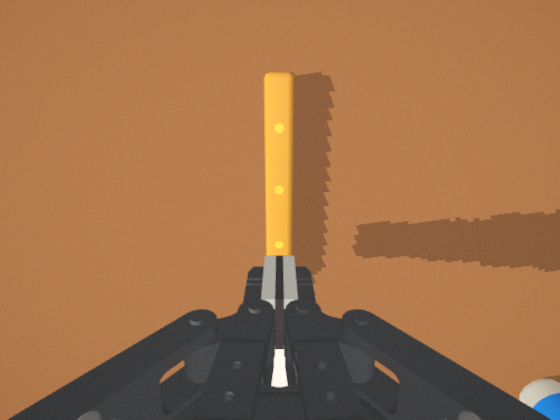

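View pics/c4.png

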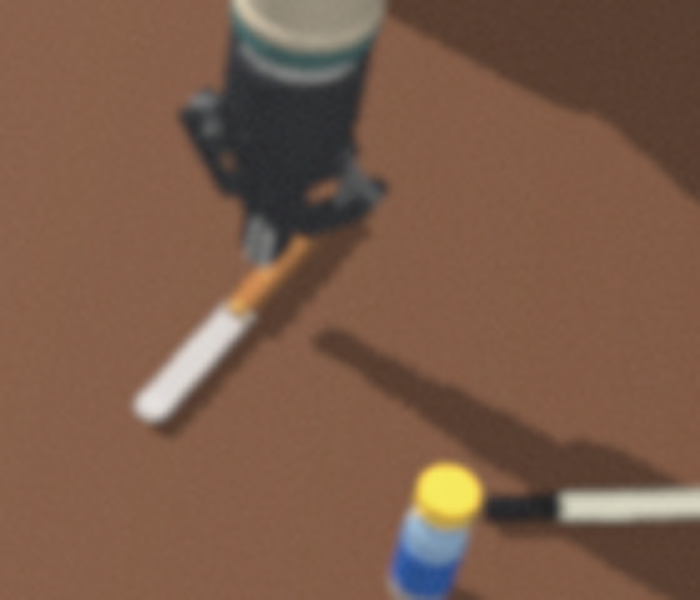

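```bash
python3 - <<'E'
from h import *
np.set_printoptions(precision=4,suppress=True)
d=load("w3")
for v in (80,150,200,240,250,256,262,270,280,290,300,320,360,380): print(v,depth(d,[(279,v)])[0],depth(d,[(270,v)])[0],depth(d,[(288,v)])[0])
print(proj(d,[d["tp"], d["tp"]+[0,0,.0187]]))
crop(d,"c5",220,220,340,400,4)
print(spat(d,.016))
E
```

```text
80 [0.4084 0.2948 0.0155] [0.4067 0.2911 0.0145] [0.41   0.2985 0.0152]
150 [0.4373 0.2819 0.0155] [0.4355 0.278  0.0155] [0.4111 0.2913 0.1796]
200 [0.4603 0.2716 0.0153] [0.4585 0.2675 0.0153] [0.4619 0.2758 0.0161]
240 [0.4804 0.2627 0.0154] [0.4785 0.2584 0.0154] [0.4823 0.267  0.0155]
250 [0.4858 0.2603 0.0153] [0.4839 0.2559 0.0151] [0.488  0.2646 0.0147]
256 [0.4771 0.2638 0.0404] [0.4745 0.2605 0.0423] [0.4782 0.2677 0.0415]
262 [0.4768 0.2639 0.0466] [0.4749 0.2605 0.0472] [0.4783 0.2675 0.0469]
270 [0.4766 0.2639 0.0538] [0.475  0.2605 0.054 ] [0.4776 0.2675 0.0549]
280 [0.4764 0.2638 0.0619] [0.4749 0.2607 0.0621] [0.4785 0.2668 0.0608]
290 [0.4766 0.2637 0.0686] [0.4749 0.2608 0.0692] [0.4775 0.2669 0.0694]
300 [0.4775 0.2632 0.0735] [0.475  0.2608 0.0753] [0.4781 0.2664 0.0747]
320 [0.4852 0.2598 0.0737] [0.4741 0.2614 0.0879] [0.4765 0.2666 0.0879]
360 [0.5578 0.2283 0.0085] [0.4905 0.2539 0.0855] [0.4935 0.2593 0.085 ]
380 [0.5719 0.222  0.0089] [0.4917 0.2535 0.0928] [0.4957 0.2581 0.0911]
[[277.8394 242.5511]
 [278.1708 258.165 ]]
(array([0.4465, 0.2771], dtype=float32), np.float32(-23.986784), [np.float32(0.090623416), np.float32(0.012893796)], (np.float64(277.8331871985971), np.float64(161.63985094256904)))
```

View pics/c5.png

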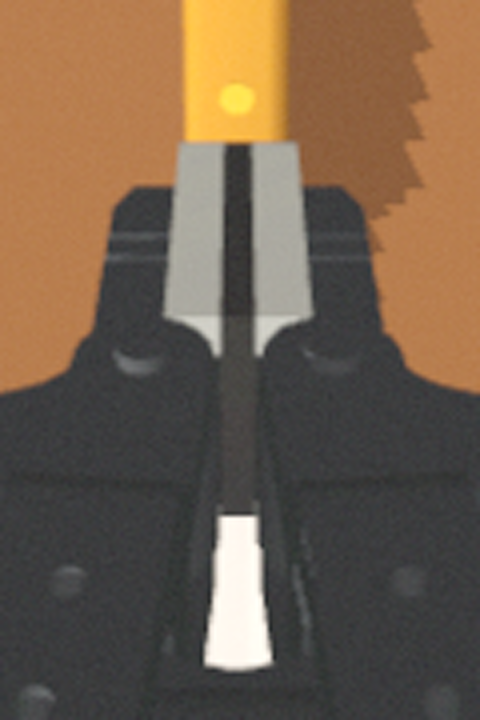

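```bash
python3 - <<'E'
from h import *
np.set_printoptions(precision=4,suppress=True)
for t in ("w1","w2","w3"):
    d=load(t); Rm=rot(d["tr"]); 
    vv,uu=np.mgrid[0:420,0:560]; uv=np.c_[uu.ravel(),vv.ravel()]
    z=d["z_map"].ravel(); P=d["C"]+rays(d,uv)*z[:,None]; L=(P-d["tp"])@Rm*1000
    ok=(z>0)&(z<0.2)&(L[:,2]<5)&(P[:,2]>0.025)
    L=L[ok];uvk=uv[ok]
    i=np.argsort(-L[:,2])[:8]
    print(t,"deepest tool-z pts",L[i].round(1).tolist(),uvk[i].tolist())
    for s in (-1,1):
        q=L[(np.sign(L[:,0])==s)&(L[:,2]>-45)]; print(s,q.min(0).round(1),q.max(0).round(1),len(q))
E
```

```text
w1 deepest tool-z pts [[43.9, 5.0, -44.7], [-42.0, -5.0, -45.3], [43.8, 6.1, -45.3], [-42.1, 6.0, -45.4], [-42.3, -6.0, -45.4], [-42.0, -4.0, -45.4], [44.0, 3.5, -45.4], [-41.9, 4.4, -45.5]] [[377, 296], [180, 277], [377, 299], [182, 299], [179, 275], [180, 279], [378, 294], [182, 296]]Traceback (most recent call last):
  File "<stdin>", line 12, in <module>
    return umr_minimum(a, axis, None, out, keepdims, initial, where)
ValueError: zero-size array to reduction operation minimum which has no identity
```

```bash
python3 - <<'E'
from h import *
np.set_printoptions(precision=4,suppress=True)
d=load("s3"); 
for v in range(176,200,2): print(v,depth(d,[(341,v)])[0],depth(d,[(344,v)])[0],depth(d,[(348,v)])[0])
d=load("w3"); print(proj(load("s3"),[d["tp"],d["tp"]+[0,0,.0187],d["tp"]+[0,0,.035]]))
E
```

```text
176 [0.4974 0.2483 0.1113] [0.5024 0.2565 0.1189] [0.5107 0.2672 0.1308]
178 [0.4977 0.2493 0.1036] [0.5043 0.2575 0.113 ] [0.5077 0.2683 0.1197]
180 [0.4946 0.2501 0.0921] [0.5069 0.2586 0.1079] [0.4995 0.2692 0.1028]
182 [0.4955 0.2511 0.0848] [0.5008 0.2595 0.0931] [0.4998 0.2703 0.0951]
184 [0.495  0.2521 0.076 ] [0.5025 0.2605 0.0868] [0.4977 0.2714 0.0846]
186 [0.496  0.2532 0.0688] [0.5029 0.2616 0.079 ] [0.5082 0.2725 0.0881]
188 [0.4986 0.2542 0.0633] [0.4976 0.2625 0.0646] [0.4515 0.2735 0.0157]
190 [0.4986 0.2553 0.0547] [0.495  0.2636 0.0532] [0.4615 0.2747 0.0182]
192 [0.4987 0.2563 0.0463] [0.4967 0.2647 0.0465] [0.4629 0.2759 0.011 ]
194 [0.4765 0.2569 0.0117] [0.4789 0.2656 0.0172] [0.462  0.2771 0.0009]
196 [0.487  0.2582 0.015 ] [0.4841 0.2667 0.0143] [0.4705 0.2782 0.0018]
198 [0.4971 0.2594 0.0182] [0.4824 0.2679 0.0033] [ 0.4747  0.2794 -0.0023]
[[341.0759 198.1593]
 [341.8353 194.1269]
 [342.5113 190.5378]]
```

```bash
python3 -m pendant '[[0,0,0,0],[0,0,0,0],[0,0,0,0]]' 45 100 && python3 -m pendant '[[0,0,15,0],[0,0,12,0],[0,0,8,0],[0,0,0,0]]' && python3 go.py 0.4844 0.2598 -0.031 66; python3 - <<'E'
from h import *
np.set_printoptions(precision=4,suppress=True)
d=shot("wrist","w4"); Rm=rot(d["tr"])
vv,uu=np.mgrid[0:420,0:560]; uv=np.c_[uu.ravel(),vv.ravel()]
z=d["z_map"].ravel(); P=d["C"]+rays(d,uv)*z[:,None]; L=(P-d["tp"])@Rm*1000
ok=(z>0)&(abs(L[:,1])<14)&(abs(abs(L[:,0])-23)<8)&(L[:,2]<-33)
i=np.argsort(-L[ok][:,2])[:5]; print(L[ok][i].round(1),P[ok][i])
E
```

```text
time: 3.85
position: [0.4862, 0.2595, 0.0045]
ee_rot: [-0.004, 0.839, 0.545, 0.004]
force: [-0.3, -0.0, 0.0]
grip_width: 0.0448
time: 4.35
position: [0.4856, 0.2596, -0.0339]
ee_rot: [-0.004, 0.839, 0.545, 0.003]
force: [0.4, -0.1, -0.5]
grip_width: 0.0453
pos [ 0.4856  0.2596 -0.0339] yaw 65.99 tilt [ 0.001   0.0106 -0.9999] F [ 0.4 -0.1 -0.5] g 0.0453 t 4.35
shift [-0.3 -1.2 -2.9] turn -0.0
[[ 24.2  -8.1 -33. ]
 [ 16.7 -10.7 -33. ]
 [-16.6  -2.4 -33. ]
 [ 20.1   7.2 -33. ]
 [-20.8  -3.  -33. ]] [[ 0.488   0.2847 -0.0006]
 [ 0.4826  0.2789 -0.0007]
 [ 0.4766  0.2451 -0.0011]
 [ 0.5004  0.2747 -0.0007]
 [ 0.4744  0.2415 -0.0011]]
```

View pics/w4.png

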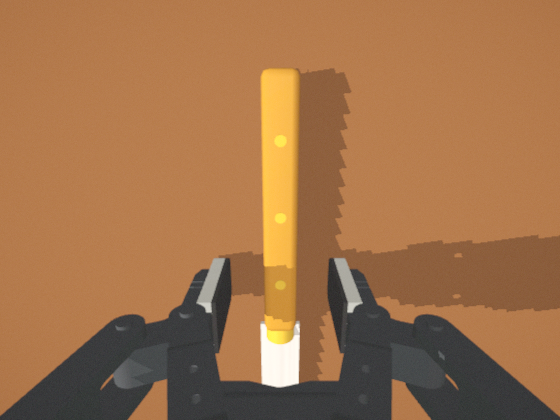

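```bash
python3 -m pendant '[[0,0,-3,0],[0,0,0,0]]' && python3 -m pendant '[[0,0,0,0],[0,0,0,0],[0,0,0,0],[0,0,0,0]]' 0 100; python3 go.py 0.4844 0.2598 -0.031 66;python3 - <<'E'
from h import *
d=shot("wrist","w5")
E
```

```text
time: 4.65
position: [0.4863, 0.2599, -0.0299]
ee_rot: [-0.004, 0.839, 0.545, 0.004]
force: [-0.8, -0.1, 0.4]
grip_width: 0.0451
time: 5.15
position: [0.4867, 0.2602, -0.0288]
ee_rot: [-0.004, 0.839, 0.545, 0.005]
force: [-0.3, -0.1, -0.0]
grip_width: 0.0105
pos [ 0.4867  0.2602 -0.0288] yaw 65.98 tilt [ 0.0036  0.012  -0.9999] F [-0.3 -0.1 -0. ] g 0.0105 t 5.15
shift [-1.3 -2.   2.2] turn -0.0
```

View pics/w5.png

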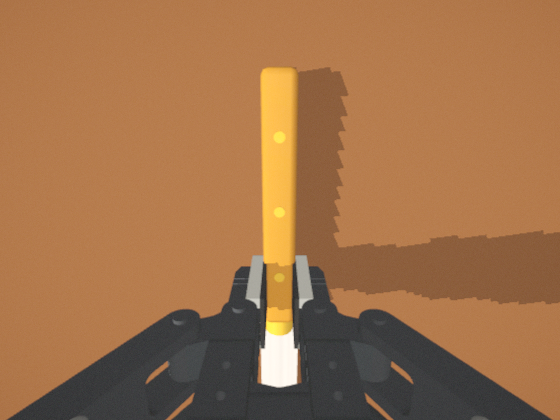

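```bash
python3 -m pendant '[[0,0,-30,0],[0,0,-45,0],[0,0,-50,0],[-20,28,-40,0],[-30,40,-25,0],[-36,45,-10,0],[-36,45,0,0],[-36,45,0,0],[-36,45,0,0],[-30,38,0,0]]' && python3 -m pendant '[[-20,25,0,6],[0,0,0,9],[0,0,0,9],[0,0,0,9],[0,0,0,9],[0,0,0,6],[0,0,0,0]]'; python3 go.py 0.685 -0.115 0.2 18
```

```text
time: 6.45
position: [0.6604, -0.0655, 0.1726]
ee_rot: [-0.005, 0.835, 0.55, 0.004]
force: [0.2, 0.3, -1.1]
grip_width: 0.0105
time: 7.32
position: [0.6735, -0.1029, 0.1678]
ee_rot: [-0.006, 0.99, 0.144, -0.002]
force: [-0.3, 0.8, -1.4]
grip_width: 0.0111
pos [ 0.6735 -0.1029  0.1678] yaw 16.60 tilt [-0.0051  0.0106 -0.9999] F [-0.3  0.8 -1.4] g 0.0111 t 7.33
shift [  7.5  14.5 -32.4] turn -1.4
```

```bash
python3 - <<'E'
from h import *
np.set_printoptions(precision=4,suppress=True)
d=shot("wrist","w6"); print(d["tp"])
E
```

```text
[ 0.6735 -0.1029  0.1678]
```

View pics/w6.png

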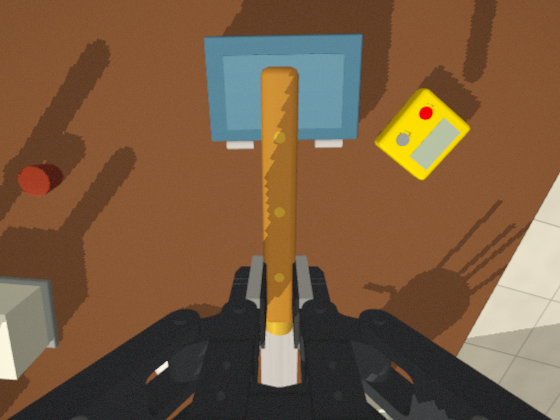

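```bash
python3 - <<'E'
from h import *
np.set_printoptions(precision=4,suppress=True)
d=load("w6")
hsv=cv2.cvtColor(d["pixels"],cv2.COLOR_BGR2HSV)
m=((hsv[...,0]>90)&(hsv[...,0]<115)&(hsv[...,1]>80)).astype(np.uint8); m[:,480:]=0; m[170:]=0
vs,us=np.nonzero(m); P=plane(d,np.c_[us,vs],0.038)[:,:2]
(c,sz,a)=cv2.minAreaRect((P*1000).astype(np.float32)); B=cv2.boxPoints((c,sz,a)); print(c,sz,a,B)
print(depth(d,[(230,60),(340,120),(240,90)]))
Rm=rot(d["tr"])
xd=np.array([np.cos(np.radians(-72)),np.sin(np.radians(-72))])
# handle direction and geometry in tool frame (held)
r=spat(d,d["tp"][2]+.0288+.016); print("handle",r)
for uv in [(280,70),(280,255),(279,322)]: print((depth(d,[uv])[0]-d["tp"])@Rm*1000, depth(d,[uv])[0])
E
```

```text
(653.8767700195312, -21.858566284179688) (127.9913101196289, 83.57831573486328) 17.648344039916992 [[580.2237  -1.438 ]
 [605.5624 -81.0827]
 [727.5298 -42.2791]
 [702.1911  37.3656]]
[[ 0.605  -0.0126  0.0385]
 [ 0.7082 -0.0321  0.0381]
 [ 0.6188 -0.0329  0.039 ]]
handle (array([ 0.6566, -0.0483], dtype=float32), np.float32(-74.26769), [np.float32(0.06049776), np.float32(0.010431721)], (np.float64(271.41543178334183), np.float64(120.41134389371487)))
[  0.9925 -88.6727 -43.3471] [ 0.6493 -0.0181  0.2121]
[  1.0626 -15.4668 -44.145 ] [ 0.6703 -0.0883  0.2121]
[  0.6422  20.0284 -42.0922] [ 0.6801 -0.1224  0.2096]
```

```bash
python3 go.py 0.5967 0.1583 0.08 17.65; python3 -m pendant '[[0,-25,0,-1],[0,-45,0,0],[0,-50,0,0],[0,-50,0,0],[0,-50,10,0],[0,-40,20,0],[0,-10,20,0],[0,0,0,0]]'; python3 go.py 0.5967 0.1583 -0.011 17.65;python3 - <<'E'
from h import *
d=shot("scene","s7");d=shot("top","t7")
E
```

```text
pos [ 0.6735 -0.1029  0.1678] yaw 16.65 tilt [-0.005   0.0108 -0.9999] F [ 0.3 -0.2 -1.1] g 0.0113 t 7.38
shift [   1.4 -271.2   91. ] turn -1.0
time: 8.38
position: [0.5805, 0.1773, 0.1205]
ee_rot: [-0.011, 0.986, 0.166, -0.002]
force: [0.2, -1.3, -0.7]
grip_width: 0.0108
pos [0.5805 0.1773 0.1205] yaw 19.11 tilt [-0.0083  0.0208 -0.9997] F [ 0.2 -1.3 -0.7] g 0.0108 t 8.38
shift [  9.3  26.2 131. ] turn 1.5
```

View pics/s7.png

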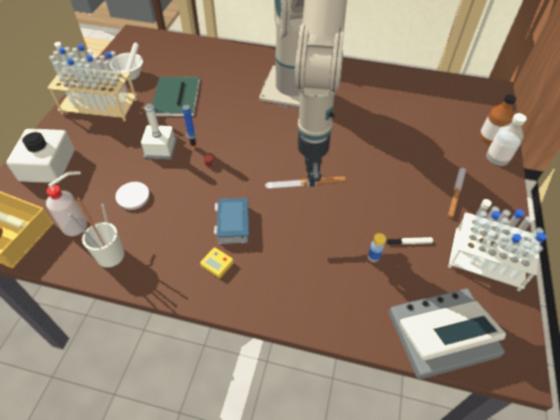

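View pics/t7.png

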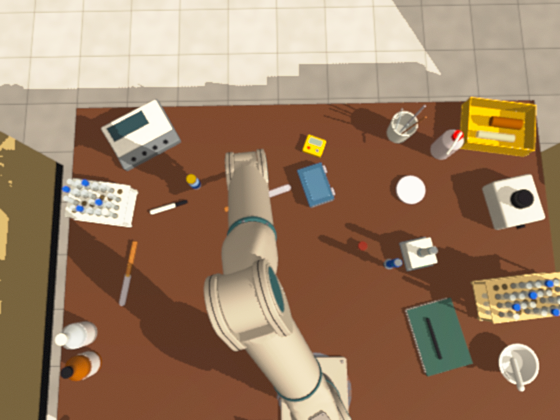

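```bash
python3 -m pendant '[[3,5,20,1],[3,5,30,0.5],[3,8,30,0],[0,4,25,0],[0,0,15,0],[0,0,0,0]]'; python3 go.py 0.5967 0.1583 -0.01 17.65;python3 - <<'E'
from h import *
np.set_printoptions(precision=4,suppress=True)
d=shot("scene","s8");crop(d,"c8",200,150,340,250,5.5);e=shot("top","t8");crop(e,"d8",210,140,350,240,5.5)
E
```

```text
time: 9.22
position: [0.6037, 0.1514, -0.0024]
ee_rot: [-0.009, 0.989, 0.145, 0.003]
force: [-0.2, 0.8, -0.1]
grip_width: 0.0112
pos [ 0.6037  0.1514 -0.0024] yaw 16.67 tilt [ 0.0027  0.0189 -0.9998] F [-0.2  0.8 -0.1] g 0.0112 t 9.22
shift [-4.7 -8.5  7.7] turn -1.0
```

View pics/c8.png

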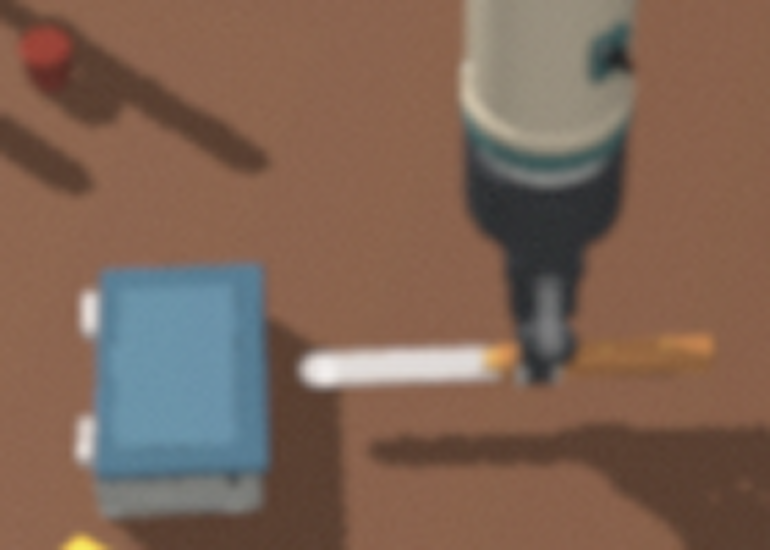

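View pics/d8.png

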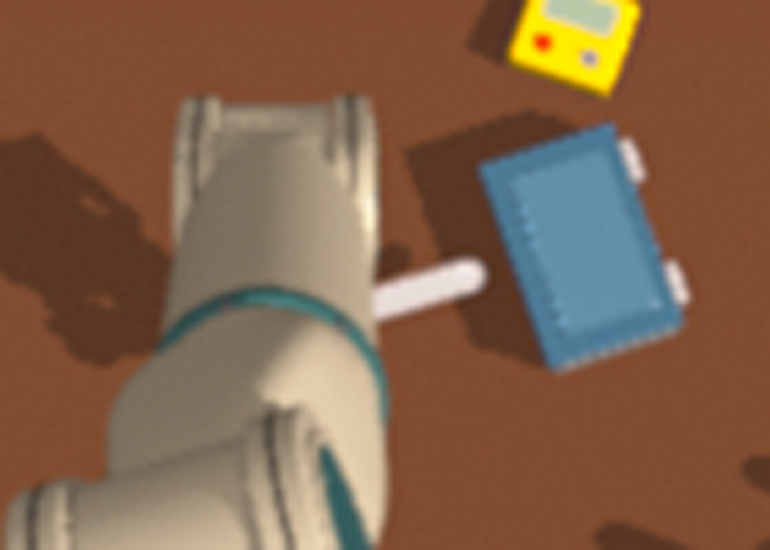

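```bash
cat >> h.py <<'E'
def blade(dd,dt,lo=0.0,tool=None):
    # blade pixels whitish in box; returns depth-based axis fits
    pass
def tri(d1,u1,d2,u2):
    a=rays(d1,[u1])[0];b=rays(d2,[u2])[0];a/=np.linalg.norm(a);b/=np.linalg.norm(b)
    A=np.c_[a,-b]; s=np.linalg.lstsq(A,d2["C"]-d1["C"],rcond=None)[0]
    p=d1["C"]+a*s[0];q=d2["C"]+b*s[1]; return (p+q)/2,np.linalg.norm(p-q)
E
python3 - <<'E'
from h import *
np.set_printoptions(precision=4,suppress=True)
s=load("s8");t=load("t8")
print(tri(s,(254.7,217.3),t,(298.4,190)))
C=np.array([.6546,-.0237]);xd=np.array([np.cos(np.radians(-72.35)),np.sin(np.radians(-72.35))]);yd=np.array([-xd[1],xd[0]])
for d,uvs in ((s,[(258,217),(262,217),(266,217),(272,216.5),(278,216)]),(t,[(296,190),(293,190.5),(290,191.5),(285,193)])):
    P=depth(d,uvs)
    for p in P: print(p,"case",(p[:2]-C)@xd*1000,(p[:2]-C)@yd*1000)
tip=np.array([.6037,.1514,-.0024])+rot(t["tr"])@np.array([.0005,.121,-.037]);print("pred tip",tip,"case",(tip[:2]-C)@xd*1000,(tip[:2]-C)@yd*1000)
E
```

```text
(array([0.6359, 0.0356, 0.0284]), np.float64(0.0020910363404235935))
[0.6375 0.0469 0.0355] case -72.46250750749758 5.112061796313087
[0.6339 0.0574 0.0343] case -83.5777608721501 4.827646389881316
[0.6305 0.068  0.0336] case -94.7114395932468 4.893726128771536
[0.6234 0.0835 0.0319] case -111.56019527632048 2.803124729253485
[0.6211 0.1001 0.0367] case -128.14463398746764 5.573111866660294
[0.6346 0.0428 0.0364] case -69.41886762330601 1.080415789084824
[0.6338 0.0525 0.0328] case -78.95225598838867 3.311760678458936
[0.6304 0.0625 0.034 ] case -89.48505456561895 3.073385585496485
[0.625  0.0791 0.0372] case -106.89558535518172 2.9769210253627025
pred tip [0.6388 0.035  0.0325] case -60.692324800681256 2.700744524940117
```

```bash
python3 -m pendant '[[0,0,4,-1],[0,0,4,0],[0,0,0,0]]'; python3 go.py 0.6037 0.1514 -0.0105 17.65;python3 - <<'E'
from h import *
np.set_printoptions(precision=4,suppress=True)
s=shot("scene","s9");t=shot("top","t9")
for d,uvs in ((s,[(258,217),(262,217),(266,217),(270,217),(274,217),(278,216)]),(t,[(296,190),(293,190.5),(290,191.5),(287,192),(285,193)])): print(depth(d,uvs)[:,2])
tip=t["tp"]+rot(t["tr"])@np.array([.0005,.121,-.037]);print("pred tip",tip)
crop(s,"c9",220,170,320,245,7);
E
```

```text
time: 9.7
position: [0.6066, 0.1532, -0.0069]
ee_rot: [-0.01, 0.988, 0.155, 0.006]
force: [0.1, -0.5, -0.9]
grip_width: 0.011
pos [ 0.6066  0.1532 -0.0069] yaw 17.83 tilt [ 0.0095  0.0209 -0.9997] F [ 0.1 -0.5 -0.9] g 0.0110 t 9.70
shift [-3.3  0.9  3.6] turn 0.2
[0.0283 0.028  0.0288 0.0333 0.0293 0.0294]
[0.0324 0.0306 0.0354 0.028  0.0304]
pred tip [0.6439 0.0374 0.0282]
```

View pics/c9.png

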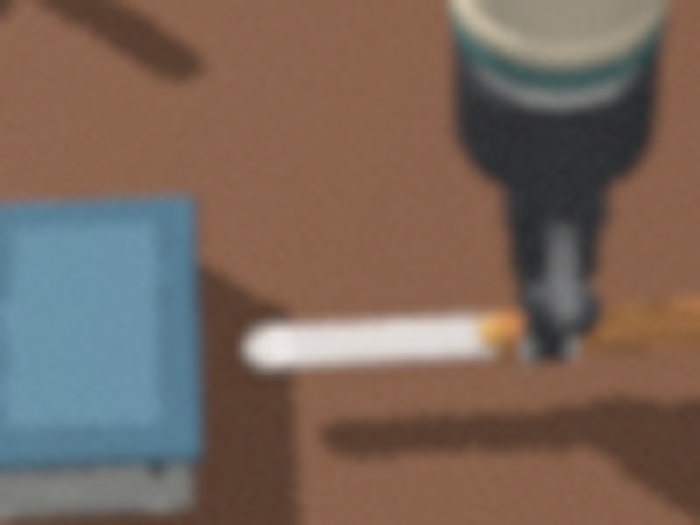

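```bash
cat > tip.py <<'E'
from h import *
from station import arm
import sys
C=np.array([.6546,-.0237]);xd=np.array([np.cos(np.radians(-72.35)),np.sin(np.radians(-72.35))]);yd=np.array([-xd[1],xd[0]])
s=arm.sense();Rm=rot(s["ee_rot"]);tip=s["position"]+Rm@np.array([.0005,.121,-.037])
print("t %.2f tip case x %.1f y %.1f z %.1f"%(s["time"],(tip[:2]-C)@xd*1e3,(tip[:2]-C)@yd*1e3,tip[2]*1e3),"yaw %.1f"%np.degrees(np.arctan2(Rm[1,0],Rm[0,0])),"tilt fwd/lat %.4f %.4f"%(Rm[:2,2]@xd,Rm[:2,2]@yd),"F",s["force"].round(1),"M",s["torque"].round(2),"g %.4f"%s["grip_width"],"q",s["joint_positions"].round(2))
E
python3 -m pendant '[[-5,2,3,0],[0,4,0,0]]'; python3 tip.py
```

```text
time: 10.05
position: [0.6033, 0.146, -0.01]
ee_rot: [-0.01, 0.988, 0.155, 0.006]
force: [0.1, -0.4, -0.6]
grip_width: 0.0113
t 10.05 tip case x -55.6 y 3.0 z 25.0 yaw 17.9 tilt fwd/lat -0.0172 0.0155 F [ 0.1 -0.4 -0.6] M [-0.07 -0.    0.02] g 0.0113 q [-0.38  0.87  0.18  1.76 -0.32  0.53  0.32]
```

```bash
python3 -m pendant '[[0,6,0,0],[0,6,0,0]]'; python3 tip.py;  python3 -m pendant '[[0,5,0,0],[0,3,0,0]]'; python3 tip.py
```

```text
time: 10.3
position: [0.6075, 0.1336, -0.0101]
ee_rot: [-0.01, 0.988, 0.155, 0.007]
force: [0.2, -0.4, -0.7]
grip_width: 0.0108
t 10.30 tip case x -42.5 y 3.1 z 24.8 yaw 17.9 tilt fwd/lat -0.0169 0.0158 F [ 0.2 -0.4 -0.7] M [-0.04 -0.01 -0.05] g 0.0108 q [-0.36  0.87  0.18  1.76 -0.31  0.53  0.34]
time: 10.55
position: [0.6105, 0.1244, -0.0102]
ee_rot: [-0.009, 0.988, 0.155, 0.007]
force: [-0.1, 0.2, -0.2]
grip_width: 0.0108
t 10.55 tip case x -32.9 y 3.1 z 24.8 yaw 17.8 tilt fwd/lat -0.0164 0.0161 F [-0.1  0.2 -0.2] M [ 0.    0.02 -0.05] g 0.0108 q [-0.34  0.87  0.18  1.75 -0.31  0.53  0.35]
```

```bash
python3 -m pendant '[[0,0,-4,0],[0,0,-4,0],[0,1,-4,0]]'; python3 tip.py;  python3 - <<'E'
from h import *
s=shot("scene","s10"); crop(s,"c10",200,170,320,260,6)
E
```

```text
time: 10.92
position: [0.6102, 0.1234, 0.002]
ee_rot: [-0.01, 0.988, 0.155, 0.006]
force: [0.9, 0.9, -1.4]
grip_width: 0.0111
t 10.93 tip case x -32.1 y 2.6 z 37.0 yaw 17.8 tilt fwd/lat -0.0171 0.0152 F [ 0.9  0.9 -1.4] M [0.34 0.11 0.03] g 0.0111 q [-0.35  0.85  0.19  1.75 -0.3   0.56  0.35]
```

View pics/c10.png

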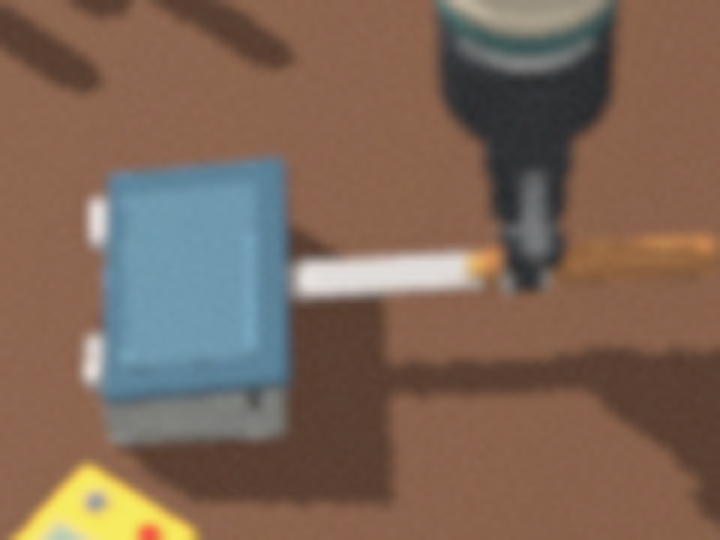

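```bash
python3 -m pendant '[[0,1,-6,0],[0,2,-7,0],[0,3,-7,0]]'; python3 tip.py; python3 -m pendant '[[0,4,-7,0],[0,4,-6,0],[0,5,-6,0]]'; python3 tip.py; python3 - <<'E'
from h import *
s=shot("scene","s11"); crop(s,"c11",200,150,320,240,6)
E
```

```text
time: 11.35
position: [0.6116, 0.1183, 0.0235]
ee_rot: [-0.01, 0.988, 0.155, 0.006]
force: [-0.8, 1.2, -2.0]
grip_width: 0.0109
t 11.35 tip case x -26.8 y 2.5 z 58.3 yaw 17.9 tilt fwd/lat -0.0184 0.0151 F [-0.8  1.2 -2. ] M [0.46 0.1  0.02] g 0.0109 q [-0.34  0.82  0.2   1.75 -0.29  0.6   0.35]
time: 11.72
position: [0.6155, 0.1058, 0.0441]
ee_rot: [-0.011, 0.988, 0.156, 0.006]
force: [-0.4, 2.2, -1.1]
grip_width: 0.0109
t 11.72 tip case x -13.6 y 2.5 z 78.7 yaw 17.9 tilt fwd/lat -0.0196 0.0155 F [-0.4  2.2 -1.1] M [ 0.42  0.15 -0.  ] g 0.0109 q [-0.33  0.79  0.21  1.73 -0.28  0.64  0.36]
```

View pics/c11.png

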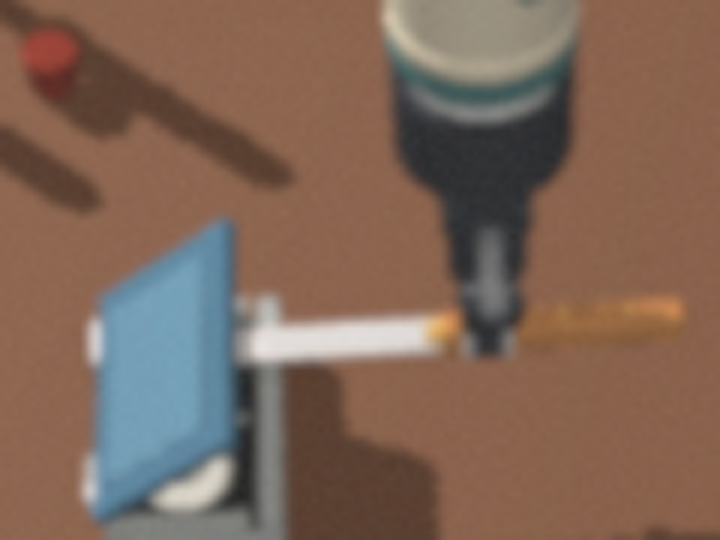

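```bash
python3 -m pendant '[[0,6,-5,0],[0,7,-4,0],[0,7,-3,0],[0,7,-2,0]]'; python3 tip.py; python3 -m pendant '[[0,7,-1,0],[0,7,0,0],[0,7,0,0]]'; python3 tip.py
```

```text
time: 12.28
position: [0.6251, 0.0768, 0.0595]
ee_rot: [-0.01, 0.988, 0.155, 0.007]
force: [-0.2, 1.4, -1.4]
grip_width: 0.0108
t 12.28 tip case x 17.0 y 2.7 z 94.3 yaw 17.8 tilt fwd/lat -0.0183 0.0171 F [-0.2  1.4 -1.4] M [ 0.31  0.07 -0.02] g 0.0108 q [-0.28  0.77  0.21  1.71 -0.27  0.67  0.39]
time: 12.65
position: [0.6323, 0.0547, 0.0603]
ee_rot: [-0.01, 0.988, 0.155, 0.007]
force: [-0.5, 1.1, -0.3]
grip_width: 0.011
t 12.65 tip case x 40.2 y 2.7 z 95.2 yaw 17.8 tilt fwd/lat -0.0176 0.0174 F [-0.5  1.1 -0.3] M [0.18 0.08 0.06] g 0.0110 q [-0.24  0.78  0.21  1.7  -0.27  0.68  0.42]
```

```bash
python3 -m pendant '[[0,5,0,0],[0,5,0,0],[0,0,0,0]]'; python3 tip.py;python3 - <<'E'
from h import *
s=shot("scene","s12"); crop(s,"c12",190,130,320,240,6);t=shot("top","t12"); crop(t,"d12",240,130,370,230,6)
E
```

```text
time: 13.02
position: [0.6359, 0.0429, 0.0599]
ee_rot: [-0.009, 0.988, 0.154, 0.007]
force: [-0.5, 0.6, -0.9]
grip_width: 0.0114
t 13.03 tip case x 52.4 y 2.4 z 94.9 yaw 17.7 tilt fwd/lat -0.0164 0.0174 F [-0.5  0.6 -0.9] M [-0.05  0.03 -0.03] g 0.0114 q [-0.22  0.78  0.21  1.69 -0.26  0.69  0.44]
```

View pics/c12.png

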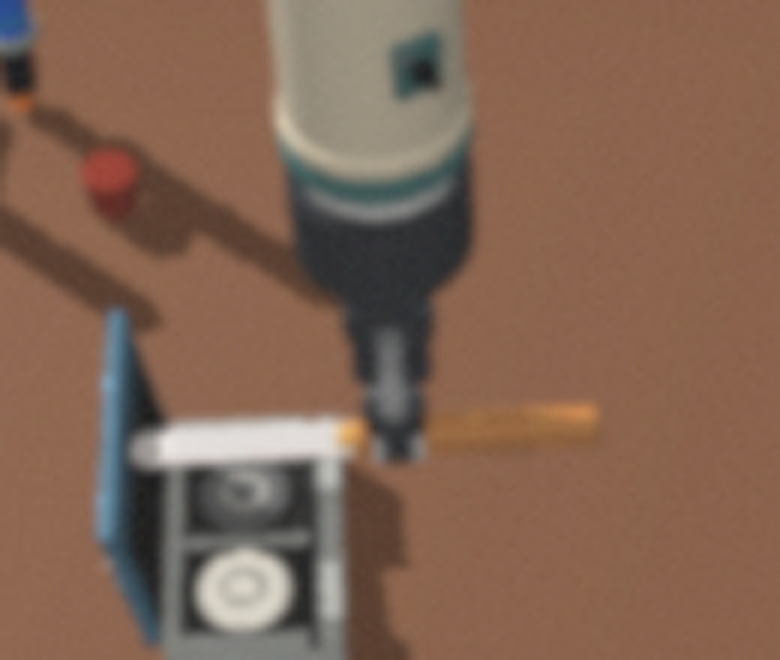

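View pics/d12.png

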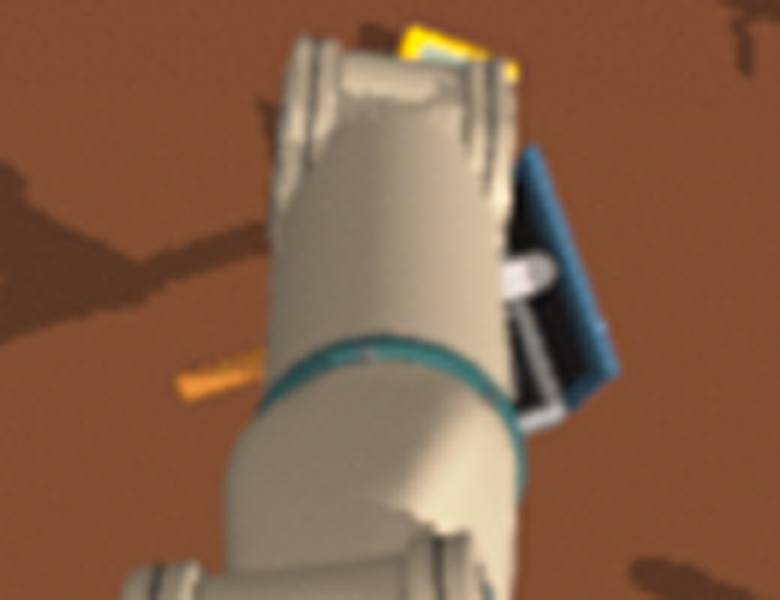

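```bash
python3 - <<'E'
from h import *
np.set_printoptions(precision=4,suppress=True)
C=np.array([.6546,-.0237]);xd=np.array([np.cos(np.radians(-72.35)),np.sin(np.radians(-72.35))]);yd=np.array([-xd[1],xd[0]])
t=load("t12"); hsv=cv2.cvtColor(t["pixels"],cv2.COLOR_BGR2HSV)
m=(hsv[...,0]>95)&(hsv[...,0]<115)&(hsv[...,1]>80); m[:, :322]=0;m[:,350:]=0;m[:150]=0;m[200:]=0
vs,us=np.nonzero(m); P=depth(t,np.c_[us,vs]); q=P[:,:2]-C
print(len(vs),np.c_[us,vs,q@xd*1e3,q@yd*1e3,P[:,2]*1e3][::6].round(1))
E
```

```text
169 [[328.  155.   54.7  60.7 114.2]
 [329.  157.   55.4  53.4 114.6]
 [326.  159.   48.4  55.4  92.9]
 [328.  160.   51.   47.5 105. ]
 [330.  161.   54.   40.2 114.6]
 [331.  162.   56.3  36.7 112.3]
 [329.  164.   50.6  35.4  99.4]
 [331.  165.   52.6  27.  114.5]
 [330.  167.   52.1  27.1  90.3]
 [332.  168.   52.7  17.3 112.5]
 [334.  169.   57.9  12.7 110.7]
 [333.  171.   51.9   6.8 114.7]
 [333.  173.   51.8   2.9 103.9]
 [334.  175.   52.5  -4.3 104.4]
 [336.  176.   55.8 -10.9 112.5]
 [333.  178.   49.2  -9.5  88.9]
 [335.  179.   50.6 -17.9 107.2]
 [337.  180.   54.5 -23.8 111.9]
 [335.  182.   48.6 -25.8 100.5]
 [337.  183.   51.6 -32.5 110. ]
 [339.  184.   55.6 -38.2 114.1]
 [337.  186.   49.6 -40.4 103.7]
 [339.  187.   53.4 -46.3 108.9]
 [341.  188.   57.  -52.2 114.7]
 [338.  190.   50.1 -51.9  93.7]
 [340.  191.   51.6 -59.6 111. ]
 [341.  192.   53.2 -63.7 112.2]
 [336.  194.   45.7 -57.2  61.3]
 [335.  196.   42.9 -60.3  47.7]]
```

```bash
python3 -m pendant '[[0,-15,0,0],[0,-35,0,0],[0,-45,0,0],[0,-45,0,0],[0,-25,15,0],[0,0,25,0],[0,0,20,0]]'; python3 tip.py;  python3 go.py 0.575 0.233 -0.0285 17
```

```text
time: 14.0
position: [0.5818, 0.2165, 0.0026]
ee_rot: [-0.012, 0.987, 0.158, 0.008]
force: [0.3, 0.8, -0.5]
grip_width: 0.0113
t 14.00 tip case x -129.2 y 4.2 z 37.1 yaw 18.1 tilt fwd/lat -0.0210 0.0203 F [ 0.3  0.8 -0.5] M [-0.07 -0.    0.05] g 0.0113 q [-0.51  0.84  0.2   1.77 -0.33  0.54  0.22]
pos [0.5818 0.2165 0.0026] yaw 18.14 tilt [ 0.013   0.0262 -0.9996] F [ 0.3  0.8 -0.5] g 0.0113 t 14.00
shift [ -1.9 -17.2  31.4] turn 1.1
```

```bash
python3 -m pendant '[[0,0,14,0],[0,0,8,0],[0,0,3,0]]'; python3 tip.py; python3 go.py 0.575 0.233 -0.0285 17
```

```text
time: 14.38
position: [0.5812, 0.2167, -0.025]
ee_rot: [-0.012, 0.987, 0.157, 0.007]
force: [-0.0, -0.5, -1.4]
grip_width: 0.0112
t 14.38 tip case x -129.6 y 3.7 z 9.5 yaw 18.1 tilt fwd/lat -0.0208 0.0181 F [-0.  -0.5 -1.4] M [ 0.01 -0.01  0.02] g 0.0112 q [-0.5   0.89  0.18  1.77 -0.34  0.5   0.23]
pos [ 0.5812  0.2167 -0.025 ] yaw 18.09 tilt [ 0.0109  0.0253 -0.9996] F [-0.  -0.5 -1.4] g 0.0112 t 14.38
shift [ -0.9 -17.4   3.8] turn 1.1
```

```bash
python3 -m pendant '[[0,0,2,0],[0,0,1.5,0]]'; python3 tip.py; python3 -m pendant '[[0,0,1,0]]'; python3 tip.py
```

```text
time: 14.62
position: [0.5822, 0.2162, -0.028]
ee_rot: [-0.012, 0.988, 0.157, 0.008]
force: [0.7, -0.6, -0.9]
grip_width: 0.011
t 14.62 tip case x -128.8 y 4.4 z 6.5 yaw 18.0 tilt fwd/lat -0.0205 0.0195 F [ 0.7 -0.6 -0.9] M [-0.02 -0.04 -0.01] g 0.0110 q [-0.5   0.89  0.18  1.77 -0.34  0.49  0.23]
time: 14.75
position: [0.5825, 0.2162, -0.0286]
ee_rot: [-0.012, 0.988, 0.157, 0.008]
force: [-1.7, 0.1, 3.3]
grip_width: 0.0112
t 14.75 tip case x -128.7 y 4.6 z 5.9 yaw 18.0 tilt fwd/lat -0.0206 0.0201 F [-1.7  0.1  3.3] M [-0.08  0.26 -0.01] g 0.0112 q [-0.5   0.89  0.18  1.77 -0.34  0.49  0.23]
```

```bash
python3 -m pendant '[[0,0,0,0],[0,0,0,0]]' 35; python3 -m pendant '[[0,0,-20,0],[0,0,-40,0],[0,0,-50,0],[0,0,-50,0],[0,0,-40,0]]';python3 tip.py; python3 - <<'E'
from h import *
np.set_printoptions(precision=4,suppress=True)
d=shot("wrist","w13");print(spat(d,0.016))
E
```

```text
time: 15.0
position: [0.5831, 0.2163, -0.028]
ee_rot: [-0.012, 0.988, 0.157, 0.009]
force: [-0.3, 0.3, -0.5]
grip_width: 0.0349
time: 15.62
position: [0.5789, 0.2103, 0.1805]
ee_rot: [-0.012, 0.988, 0.156, 0.008]
force: [0.4, 0.3, -0.0]
grip_width: 0.0351
t 15.62 tip case x -124.2 y -0.7 z 215.0 yaw 18.0 tilt fwd/lat -0.0207 0.0193 F [ 0.4  0.3 -0. ] M [-0.02 -0.05 -0.01] g 0.0351 q [-0.57  0.6   0.3   1.67 -0.24  0.89  0.15]
(array([0.5721, 0.2461], dtype=float32), np.float32(-71.68315), [np.float32(0.11428131), np.float32(0.012557912)], (np.float64(279.96870653685676), np.float64(137.01043115438108)))
```

View pics/w13.png

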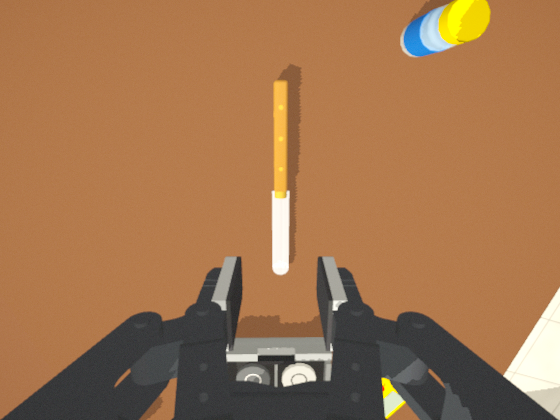

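```bash
python3 -m pendant '[[0,25,0,0],[0,45,0,0],[0,50,0,0],[0,50,0,0],[0,50,0,0],[0,50,0,0],[0,40,0,0],[0,0,0,0]]' 70; python3 go.py 0.685 -0.115 0.18 17.9; python3 - <<'E'
from h import *
np.set_printoptions(precision=4,suppress=True)
d=shot("wrist","w14")
E
```

```text
time: 16.68
position: [0.6832, -0.0914, 0.1926]
ee_rot: [-0.013, 0.987, 0.158, 0.021]
force: [-0.9, 0.6, -1.3]
grip_width: 0.0698
pos [ 0.6832 -0.0914  0.1926] yaw 18.12 tilt [ 0.0365  0.0317 -0.9988] F [-0.9  0.6 -1.3] g 0.0698 t 16.68
shift [-6.2 23.2 11.9] turn 0.2
```

View pics/w14.png

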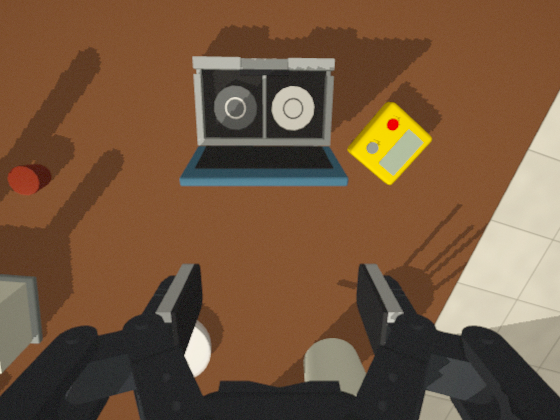

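```bash
python3 - <<'E'
from h import *
np.set_printoptions(precision=4,suppress=True)
d=load("w14"); g=cv2.cvtColor(d["pixels"],cv2.COLOR_BGR2GRAY); hsv=cv2.cvtColor(d["pixels"],cv2.COLOR_BGR2HSV)
m=((g>140)&(hsv[...,1]<60)).astype(np.uint8); n,l,st,c=cv2.connectedComponentsWithStats(m)
i=l[95,293]; print(st[i],c[i])
cs,_=cv2.findContours((l==i).astype(np.uint8),cv2.RETR_EXTERNAL,cv2.CHAIN_APPROX_NONE); P=plane(d,cs[0][:,0],0.023)[:,:2]*1000
print(cv2.minEnclosingCircle(P.astype(np.float32)),cv2.fitEllipse(P.astype(np.float32)))
h=plane(d,[(293,108)],0.023);print(h)
r=rot(d["tr"]); print(r)
for uv in [(240,178),(300,178),(200,184),(330,184)]: print(depth(d,[uv]))
D=load("top0"); print(depth(D,[(437,248),(434,249),(440,248)]))
crop(d,"c14",190,50,350,190,4.8)
E
```

```text
[ 272   86   42   44 1397] [292.4989 107.5812]
((682.6465454101562, -20.452003479003906), 20.767423629760742) ((682.659423828125, -20.455930709838867), (40.458648681640625, 40.59004592895508), 50.525997161865234)
[[ 0.6831 -0.0203  0.023 ]]
[[ 0.9494  0.3118  0.0365]
 [ 0.3107 -0.95    0.0317]
 [ 0.0445 -0.0188 -0.9988]]
[[ 0.653  -0.0814  0.1116]]
[[ 0.6969 -0.0674  0.1123]]
[[ 0.6253 -0.0949  0.112 ]]
[[ 0.7207 -0.0648  0.1126]]
[[ 0.4397 -0.419  -0.0045]
 [ 0.4245 -0.3477  0.173 ]
 [ 0.4393 -0.428  -0.0022]]
```

View pics/c14.png

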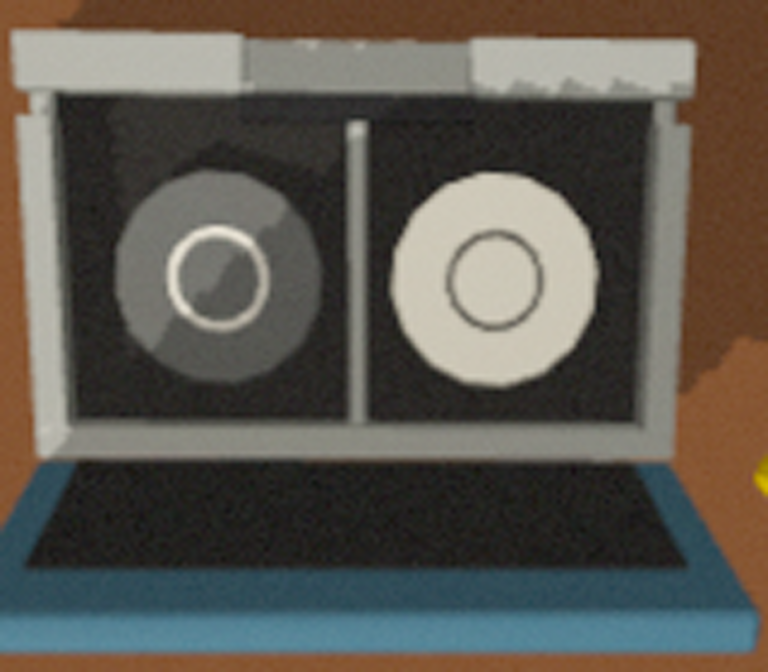

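```bash
python3 - <<'E'
from h import *
np.set_printoptions(precision=4,suppress=True)
D=load("top0"); S=load("scene0")
print(plane(D,[(432.3,250.7)],0.172),depth(D,[(432,250),(433,251)]))
# scene: probe cap top  crop c3 (118,76)/3+(110,80)
print(plane(S,[(149.3,105.3)],0.172),depth(S,[(149,107)]), tri(D,(432.3,250.7),S,(149.3,105.3)))
# grip bottom/collar  on dock top c3 (139,160)
print(plane(S,[(156.3,133.3)],0.063))
E
python3 go.py 0.42 -0.335 0.24 17.9
```

```text
[[ 0.4197 -0.3427  0.172 ]] [[ 0.4216 -0.341   0.1749]
 [ 0.4186 -0.3434  0.1756]]
[[ 0.4171 -0.3465  0.172 ]] [[ 0.4272 -0.3423  0.1744]] (array([ 0.42  , -0.3431,  0.1746]), np.float64(0.00260560939178581))
[[ 0.4198 -0.347   0.063 ]]
pos [ 0.6831 -0.0885  0.1926] yaw 18.27 tilt [ 0.0362  0.034  -0.9988] F [ 0.1  0.7 -0.2] g 0.0702 t 16.73
shift [-324.6  150.3  -65.2] turn 0.4
```

```bash
python3 -m pendant '[[-16,8,-10,0],[-30,15,-10,0],[-30,15,-5,0],[-30,15,0,0],[-30,15,0,0]]'; python3 go.py 0.42 -0.344 0.21 17.9;python3 -m pendant '[[-30,15,0,0],[-30,15,0,0],[-30,15,0,0],[-30,15,0,0],[-20,10,0,0]]'; python3 go.py 0.42 -0.344 0.21 17.9;
```

```text
time: 17.35
position: [0.5703, -0.1916, 0.2152]
ee_rot: [-0.015, 0.986, 0.166, 0.022]
force: [0.2, -0.5, -0.5]
grip_width: 0.0701
pos [ 0.5703 -0.1916  0.2152] yaw 19.08 tilt [ 0.0389  0.0376 -0.9985] F [ 0.2 -0.5 -0.5] g 0.0701 t 17.35
shift [-191.9   94.7   -6.4] turn 1.2
time: 17.98
position: [0.4535, -0.3032, 0.2126]
ee_rot: [-0.015, 0.985, 0.169, 0.024]
force: [0.9, 0.7, 0.4]
grip_width: 0.07
pos [ 0.4535 -0.3032  0.2126] yaw 19.47 tilt [ 0.0428  0.0372 -0.9984] F [0.9 0.7 0.4] g 0.0700 t 17.98
shift [-45.3  27.3  -0.3] turn 1.6
```

```bash
python3 -m pendant '[[-10,6,0,9],[-5,3,0,9],[0,0,0,9]]' 45; python3 go.py 0.42 -0.344 0.21 -49; python3 -m pendant '[[0,0,0,9],[0,0,0,9],[0,0,0,9],[0,0,0,0]]'; python3 go.py 0.42 -0.344 0.21 -49
```

```text
time: 18.35
position: [0.4374, -0.3155, 0.2153]
ee_rot: [-0.02, 0.997, -0.073, 0.021]
force: [-0.5, 0.3, -0.8]
grip_width: 0.0451
pos [ 0.4374 -0.3155  0.2153] yaw -8.41 tilt [ 0.0456  0.0373 -0.9983] F [-0.5  0.3 -0.8] g 0.0451 t 18.35
shift [-13.2  30.9   3.4] turn 40.6
time: 18.85
position: [0.4354, -0.3111, 0.2195]
ee_rot: [-0.027, 0.951, -0.308, 0.018]
force: [0.9, -0.6, -0.6]
grip_width: 0.0451
pos [ 0.4354 -0.3111  0.2195] yaw -35.93 tilt [ 0.0497  0.0396 -0.998 ] F [ 0.9 -0.6 -0.6] g 0.0451 t 18.85
shift [ 6.7 36.3  7.4] turn 13.1
```

```bash
python3 -m pendant '[[3,18,4,8],[3,18,3,7],[0,0,0,0]]'; python3 go.py 0.4222 -0.3419 0.21 -51; python3 - <<'E'
from h import *
d=shot("wrist","w15")
E
```

```text
time: 19.23
position: [0.4171, -0.3402, 0.2121]
ee_rot: [-0.03, 0.904, -0.427, 0.015]
force: [0.1, -0.2, 0.8]
grip_width: 0.045
pos [ 0.4171 -0.3402  0.2121] yaw -50.53 tilt [ 0.0527  0.0413 -0.9978] F [ 0.1 -0.2  0.8] g 0.0450 t 19.23
shift [ 4.6 -2.7  2.3] turn 0.5
```

View pics/w15.png

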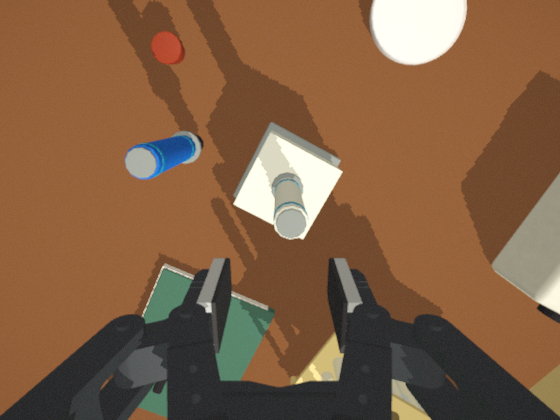

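```bash
python3 - <<'E'
from h import *
np.set_printoptions(precision=4,suppress=True)
d=load("w15"); g=cv2.cvtColor(d["pixels"],cv2.COLOR_BGR2GRAY)
crop(d,"c15",230,120,350,260,5)
print(plane(d,[(291,222)],0.175),depth(d,[(291,222)]))
print(plane(d,[(287,186)],0.066),plane(d,[(145,162)],.175), depth(d,[(145,162)]))
E
```

```text
[[ 0.4231 -0.3456  0.175 ]] [[ 0.4229 -0.3458  0.1741]]
[[ 0.4244 -0.3445  0.066 ]] [[ 0.3948 -0.2484  0.175 ]] [[ 0.3909 -0.246   0.164 ]]
```

View pics/c15.png

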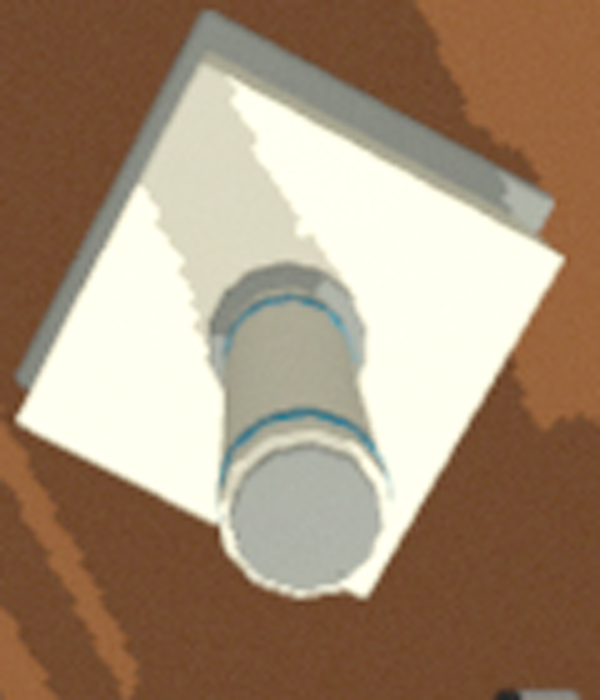

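```bash
python3 go.py 0.4260 -0.3433 0.08 -51
```

```text
pos [ 0.4179 -0.3393  0.2122] yaw -50.42 tilt [ 0.0533  0.0421 -0.9977] F [ 0.4  0.7 -1.2] g 0.0448 t 19.27
shift [  8.    5.3 132.2] turn 0.6
```

```bash
python3 -m pendant '[[8,0,5,0.6],[0,2,30,0],[0,2,30,0]]'; python3 go.py 0.4260 -0.3433 0.08 -51
```

```text
time: 19.65
position: [0.4284, -0.345, 0.148]
ee_rot: [-0.031, 0.904, -0.426, 0.019]
force: [0.6, -0.4, -0.8]
grip_width: 0.0453
pos [ 0.4284 -0.345   0.148 ] yaw -50.42 tilt [ 0.0606  0.04   -0.9974] F [ 0.6 -0.4 -0.8] g 0.0453 t 19.65
shift [-3.4  5.7 67.8] turn 0.6
```

```bash
python3 -m pendant '[[-3,3,30,0],[0,2,28,0],[0,0,0,0]]'; python3 go.py 0.4260 -0.3433 0.08 -51; python3 - <<'E'
from h import *
d=shot("wrist","w16")
E
```

```text
time: 20.02
position: [0.4282, -0.3409, 0.0859]
ee_rot: [-0.032, 0.906, -0.422, 0.018]
force: [-0.0, -0.6, -0.1]
grip_width: 0.0451
pos [ 0.4282 -0.3409  0.0859] yaw -49.93 tilt [ 0.0598  0.0438 -0.9973] F [-0.  -0.6 -0.1] g 0.0451 t 20.02
shift [0.4 3.7 5.7] turn 1.1
```

View pics/w16.png

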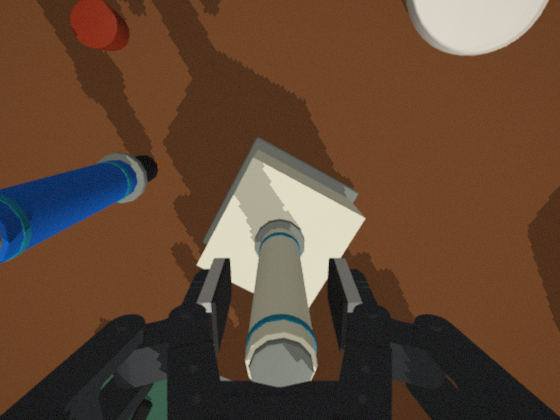

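```bash
python3 -m pendant '[[0,3,5,1]]'; python3 -m pendant '[[0,0,0,0],[0,0,0,0],[0,0,0,0]]' 0 60; python3 go.py 0.4260 -0.3433 0.08 -51
```

```text
time: 20.2
position: [0.4281, -0.3443, 0.083]
ee_rot: [-0.032, 0.902, -0.429, 0.02]
force: [-0.8, -0.1, -0.6]
grip_width: 0.0448
time: 20.58
position: [0.4289, -0.345, 0.0846]
ee_rot: [-0.032, 0.902, -0.429, 0.021]
force: [-0.9, 0.8, -1.7]
grip_width: 0.0225
pos [ 0.4289 -0.345   0.0846] yaw -50.91 tilt [ 0.066   0.0388 -0.9971] F [-0.9  0.8 -1.7] g 0.0225 t 20.57
shift [-3.2  1.5  4.5] turn 0.1
```

```bash
python3 go.py 0.4285 -0.3447 0.155 -51
```

```text
pos [ 0.4289 -0.345   0.0846] yaw -50.91 tilt [ 0.066   0.0388 -0.9971] F [-0.9  0.8 -1.7] g 0.0225 t 20.57
shift [  0.3  -5.2 -70.2] turn 0.1
```

```bash
python3 -m pendant '[[0.5,-0.8,-10,0],[0,-1.2,-16,0]]'; python3 go.py 0.4285 -0.3447 0.155 -51;
```

```text
time: 20.82
position: [0.4285, -0.3447, 0.1115]
ee_rot: [-0.032, 0.902, -0.429, 0.021]
force: [0.2, 0.0, -0.7]
grip_width: 0.0224
pos [ 0.4285 -0.3447  0.1115] yaw -50.92 tilt [ 0.0647  0.0401 -0.9971] F [ 0.2  0.  -0.7] g 0.0224 t 20.82
shift [  0.4  -3.2 -43.4] turn 0.1
```

```bash
python3 -m pendant '[[0.3,-1.3,-18,0],[0.3,-1.3,-18,0],[0,-1.3,-18,0],[0,-1,-15,0]]'; python3 go.py 0.4285 -0.3447 0.155 -51; python3 - <<'E'
from h import *
d=shot("wrist","w17");s=shot("scene","s17");crop(s,"c17",110,60,290,210,4.4)
E
```

```text
time: 21.32
position: [0.4286, -0.3456, 0.1875]
ee_rot: [-0.032, 0.902, -0.43, 0.022]
force: [0.3, -0.5, -0.9]
grip_width: 0.0224
pos [ 0.4286 -0.3456  0.1875] yaw -50.94 tilt [ 0.0676  0.0376 -0.997 ] F [ 0.3 -0.5 -0.9] g 0.0224 t 21.32
shift [-1.2  2.  32.5] turn 0.1
```

View pics/c17.png

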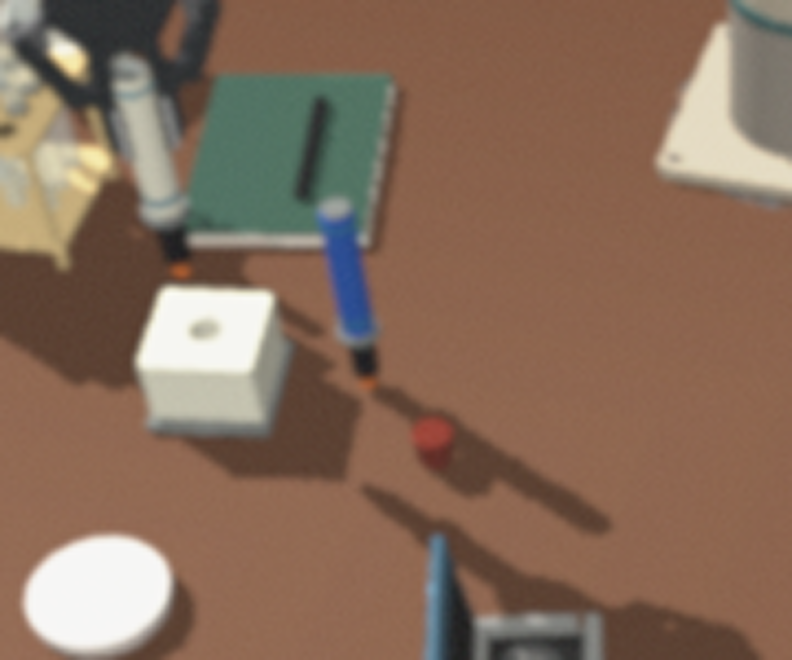

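View pics/w17.png

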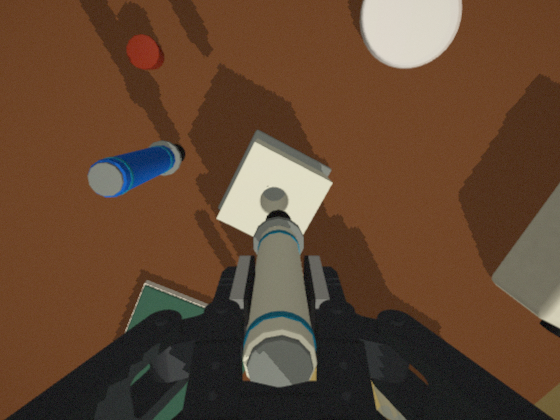

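```bash
cat > nose.py <<'E'
from h import *
from station import arm
Rg=rot([-0.032,0.902,-0.429,0.021]); Rg,_=np.linalg.qr(Rg); Rg=Rg*np.sign(np.diag(Rg.T@rot([-0.032,0.902,-0.429,0.021])))
off=Rg.T@(np.array([.4232,-.3455,.0105])-np.array([.4289,-.345,.0846])); ax=Rg.T@np.array([0,0,1.])
off[0]=0.0
s=arm.sense();Rm=rot(s["ee_rot"]);n=s["position"]+Rm@off;a=Rm@ax
if __name__=="__main__":
    spot=np.array([.6827,-.0204,.023])
    print("t %.2f"%s["time"],"off",off.round(4),"nose",n.round(4),"axis",a.round(3),"F",s["force"].round(2),"yaw %.1f"%np.degrees(np.arctan2(Rm[1,0],Rm[0,0])),"tilt",Rm[:2,2].round(3))
    print("shift to spot (tool mm)",(Rm.T@(spot-n)*1000).round(1), "at current height:",(Rm.T@(np.r_[spot[:2],n[2]]-n)*1000).round(1),"up 10 =",(Rm.T@[0,0,10]).round(2))
E
python3 nose.py
```

```text
t 21.43 off [0.     0.0103 0.0735] nose [ 0.4265 -0.3503  0.114 ] axis [-0.004  0.004  1.   ] F [ 0.62 -0.72 -1.28] yaw -50.9 tilt [0.07  0.036]
shift to spot (tool mm) [ -96.2 -398.8  120.4] at current height: [ -94.7 -405.8   29.7] up 10 = [ 0.16 -0.77 -9.97]
```

```bash
python3 -m pendant '[[0,-5,-25,0],[-5,-25,-20,0],[-9,-40,0,0],[-9,-40,3,0],[-9,-40,3,0],[-9,-40,3,0]]'; python3 nose.py
```

```text
time: 22.18
position: [0.5478, -0.1953, 0.2378]
ee_rot: [-0.03, 0.9, -0.434, 0.022]
force: [0.1, -0.2, -0.4]
grip_width: 0.0225
t 22.18 off [0.     0.0103 0.0735] nose [ 0.5446 -0.1991  0.1638] axis [-0.001  0.004  1.   ] F [ 0.1  -0.2  -0.42] yaw -51.5 tilt [0.066 0.035]
shift to spot (tool mm) [ -55.7 -208.4  155.9] at current height: [ -53.8 -218.8   15.5] up 10 = [ 0.14 -0.74 -9.97]
```

```bash
python3 -m pendant '[[-10,-40,3,0],[-10,-40,3,0],[-10,-40,3,0],[-10,-40,3,0],[-8,-30,3,0],[0,0,0,0]]'; python3 nose.py;  python3 - <<'E'
from h import *
d=shot("top","t18");s=shot("scene","s18");crop(s,"c18",180,100,320,230,4.5);crop(d,"d18",250,120,370,220,6)
E
```

```text
time: 22.92
position: [0.6695, -0.0272, 0.2311]
ee_rot: [-0.03, 0.902, -0.431, 0.018]
force: [-0.0, -0.2, -1.2]
grip_width: 0.0227
t 22.93 off [0.     0.0103 0.0735] nose [ 0.6658 -0.0309  0.157 ] axis [0.007 0.001 1.   ] F [-0.01 -0.17 -1.22] yaw -51.1 tilt [0.059 0.039]
shift to spot (tool mm) [  1.6 -10.3 135.1] at current height: [  2.5 -19.7   1.4] up 10 = [ 0.07 -0.7  -9.98]
```

View pics/c18.png

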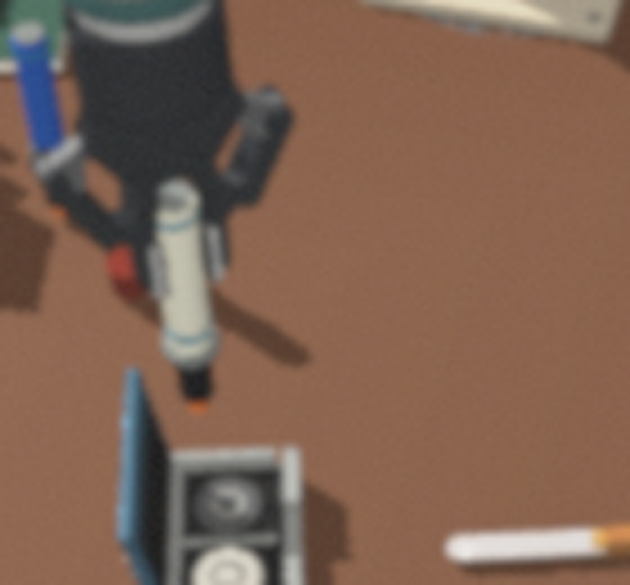

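View pics/d18.png

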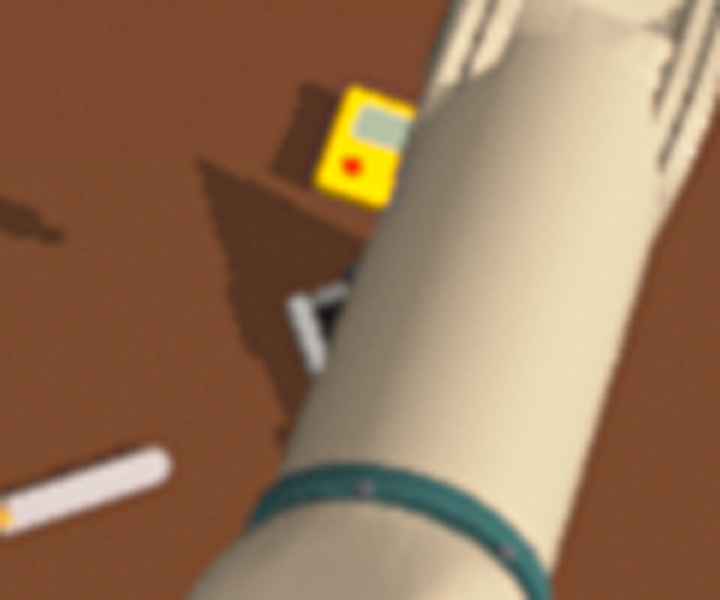

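```bash
cat > pv.py <<'E'
from h import *
import sys
np.set_printoptions(precision=4,suppress=True)
def vis(tag):
    s=load(tag); h=cv2.cvtColor(s["pixels"],cv2.COLOR_BGR2HSV)
    vs,us=np.nonzero((h[...,0]<14)&(h[...,1]>170)&(h[...,2]>150)); return s,np.c_[us,vs]
E
python3 - <<'E'
from h import *
from nose import n,a
np.set_printoptions(precision=4,suppress=True)
s=load("s18"); print("proj nose",proj(s,[n,n+.012*a,n+.053*a,n+.165*a]))
for uv in [(223.8,189),(223.5,186),(223,183),(222.5,176),(222,170),(221,160),(220,150)]:
    p=depth(s,[uv])[0]; r=rays(s,[uv])[0]; r/=np.linalg.norm(r); print(uv,p)
crop(s,"e18",200,130,250,200,8.5)
E
```

```text
proj nose [[223.0275 190.0113]
 [222.6142 186.9764]
 [221.1484 176.2135]
 [216.6673 143.3098]]
(223.8, 189) [ 0.6717 -0.0292  0.1719]
(223.5, 186) [ 0.6725 -0.0286  0.1844]
(223, 183) [ 0.6708 -0.0296  0.1937]
(222.5, 176) [ 0.6727 -0.0277  0.2221]
(222, 170) [ 0.6722 -0.0271  0.2431]
(221, 160) [ 0.6701 -0.0273  0.2752]
(220, 150) [ 0.6734 -0.0251  0.3114]
```

View pics/e18.png

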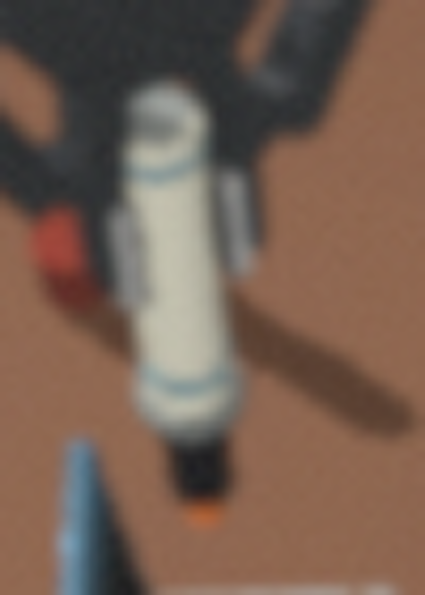

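```bash
python3 - <<'E'
from h import *
d=shot("wrist","w19"); crop(d,"c19",210,170,350,400,3.4)
E
```

```text
(no output)
```

View pics/c19.png

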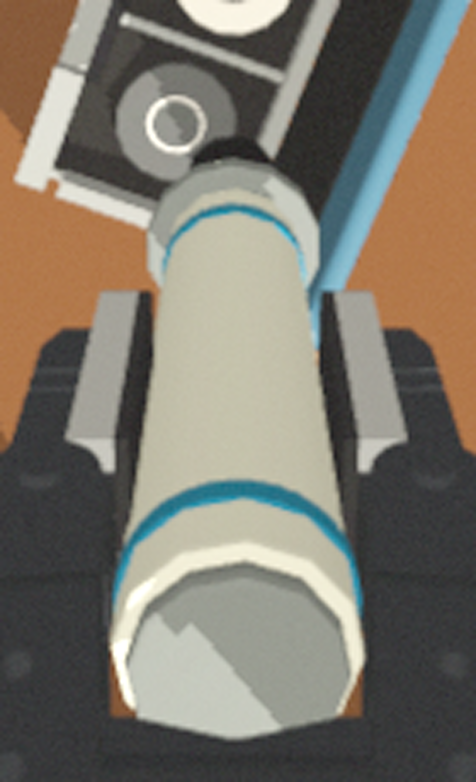

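```bash
python3 - <<'E'
from h import *
np.set_printoptions(precision=4,suppress=True)
d=load("w19"); Rm=rot(d["tr"])
capuv=[(280.6,361),(272,366),(290,352)]
P=depth(d,capuv); L=(P-d["tp"])@Rm*1000; print("cap tool",L.round(1))
for v in (300,325,340): 
    p=depth(d,[(279,v)])[0]; print(v,((p-d["tp"])@Rm*1000).round(1))
cap=depth(d,[(280.6,361)])[0]
for v in (236,239,242):
    r=rays(d,[(279.1,v)])[0]; r/=np.linalg.norm(r); o=d["C"]-cap
    b=r@o; c=o@o-.109**2; t=-b+np.sqrt(max(b*b-c,0)); q=d["C"]+r*t; a=(cap-q)/np.linalg.norm(cap-q)
    n=cap-.165*a; print(v,"axis",a,"nose",n,"tool off",((n-d["tp"])@Rm*1000).round(1),"axtool",(a@Rm).round(4))
E
python3 nose.py
```

```text
cap tool [[  0.5  -4.6 -91.7]
 [ -2.1  -2.1 -91.2]
 [  3.3  -7.3 -91. ]]
300 [ -0.  -11.4 -70.2]
325 [ -0.  -11.8 -84.3]
340 [  0.  -10.1 -89.1]
236 axis [-0.0051  0.0009  1.    ] nose [ 0.6673 -0.0323  0.1585] tool off [-0.2  6.1 72.9] axtool [ 0.0043 -0.0649 -0.9979]
239 axis [0.0088 0.012  0.9999] nose [ 0.665  -0.0342  0.1585] tool off [-0.2  9.1 72.7] axtool [ 0.0042 -0.0827 -0.9966]
242 axis [0.0227 0.0231 0.9995] nose [ 0.6628 -0.036   0.1586] tool off [-0.2 12.  72.4] axtool [ 0.0042 -0.1004 -0.9949]
t 23.07 off [0.     0.0103 0.0735] nose [ 0.6642 -0.0363  0.1581] axis [0.007 0.003 1.   ] F [ 0.12 -0.77 -0.81] yaw -51.4 tilt [0.059 0.036]
shift to spot (tool mm) [ -2.  -15.1 136.5] at current height: [ -0.8 -24.3   1.7] up 10 = [ 0.09 -0.69 -9.98]
```

```bash
sed -i 's/^off\[0\]=0.0/off=np.array([0,.0095,.073]); ax=np.array([.004,-.08,-.997])/' nose.py; python3 -m pendant '[[-1,-12,1,0],[0,-11,1,0],[0,1,15,0],[0,2,25,0]]'; python3 nose.py
```

```text
time: 23.58
position: [0.6874, -0.0201, 0.1923]
ee_rot: [-0.03, 0.9, -0.435, 0.021]
force: [0.3, 0.1, -0.7]
grip_width: 0.0228
t 23.57 off [0.     0.0095 0.073 ] nose [ 0.6846 -0.0235  0.1188] axis [0.002 0.012 1.   ] F [ 0.33  0.08 -0.68] yaw -51.7 tilt [0.064 0.035]
shift to spot (tool mm) [-4.8  6.4 95.5] at current height: [-3.6 -0.4 -0. ] up 10 = [ 0.12 -0.71 -9.97]
```

```bash
python3 -m pendant '[[-3,0,15,0],[0,2,25,0],[0,1,15,0],[0,0.5,8,0]]'; python3 nose.py;  python3 - <<'E'
from h import *
from nose import n,a
np.set_printoptions(precision=4,suppress=True)
d=shot("scene","s20"); crop(d,"c20",190,130,260,230,6); print(proj(d,[n,n+.165*a,[.6827,-.0204,.023]]))
E
python3 nose.py
```

```text
time: 24.08
position: [0.6845, -0.0175, 0.1235]
ee_rot: [-0.028, 0.899, -0.436, 0.019]
force: [-0.1, 0.1, -1.1]
grip_width: 0.023
t 24.07 off [0.     0.0095 0.073 ] nose [ 0.6813 -0.0209  0.05  ] axis [0.006 0.012 1.   ] F [-0.05  0.15 -1.06] yaw -51.7 tilt [0.059 0.035]
shift to spot (tool mm) [ 0.2  0.5 27. ] at current height: [ 0.5 -1.4  0.1] up 10 = [ 0.09 -0.68 -9.98]
[[229.4818 221.2925]
 [224.9071 181.5003]
 [230.2328 227.506 ]]
t 24.12 off [0.     0.0095 0.073 ] nose [ 0.6806 -0.0207  0.0491] axis [0.008 0.012 1.   ] F [ 0.12  0.89 -2.69] yaw -51.7 tilt [0.057 0.035]
shift to spot (tool mm) [ 0.9 -0.1 26.1] at current height: [ 1.1 -1.9  0.1] up 10 = [ 0.08 -0.67 -9.98]
```

View pics/c20.png

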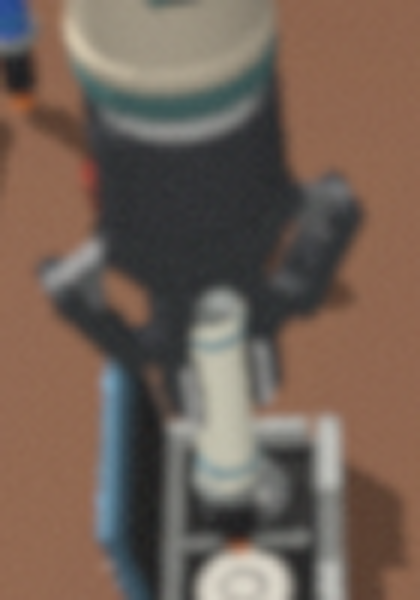

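```bash
python3 -m pendant '[[1,-1,8,0],[0,0,6,0],[0,0,4,0]]'; python3 nose.py
```

```text
time: 24.5
position: [0.6879, -0.0172, 0.1053]
ee_rot: [-0.029, 0.899, -0.436, 0.02]
force: [-0.2, -1.1, -0.4]
grip_width: 0.0227
t 24.50 off [0.     0.0095 0.073 ] nose [ 0.685  -0.0205  0.0318] axis [0.004 0.012 1.   ] F [-0.17 -1.05 -0.36] yaw -51.7 tilt [0.061 0.035]
shift to spot (tool mm) [-1.6  2.3  8.7] at current height: [-1.5  1.7 -0.1] up 10 = [ 0.11 -0.69 -9.98]
```

```bash
python3 -m pendant '[[-1.5,2,3,0],[0,0.3,2,0]]'; python3 nose.py
```

```text
time: 24.75
position: [0.6855, -0.0173, 0.1]
ee_rot: [-0.029, 0.899, -0.436, 0.02]
force: [0.7, -0.2, -1.8]
grip_width: 0.0227
t 24.75 off [0.     0.0095 0.073 ] nose [ 0.6825 -0.0206  0.0266] axis [0.004 0.012 1.   ] F [ 0.71 -0.19 -1.83] yaw -51.7 tilt [0.061 0.035]
shift to spot (tool mm) [-0.1 -0.   3.6] at current height: [-0.1 -0.3  0. ] up 10 = [ 0.11 -0.69 -9.98]
```

```bash
python3 -m pendant '[[0,0.1,2,0]]'; python3 nose.py|head -1; python3 -m pendant '[[0,0.1,2,0]]'; python3 nose.py
```

```text
time: 24.88
position: [0.6857, -0.0173, 0.0981]
ee_rot: [-0.029, 0.899, -0.436, 0.02]
force: [0.3, -0.6, -0.8]
grip_width: 0.0224
t 24.88 off [0.     0.0095 0.073 ] nose [ 0.6827 -0.0207  0.0246] axis [0.004 0.012 1.   ] F [ 0.28 -0.61 -0.78] yaw -51.7 tilt [0.062 0.035]
time: 25.0
position: [0.6858, -0.0173, 0.0961]
ee_rot: [-0.029, 0.899, -0.436, 0.02]
force: [-0.7, 0.2, 1.6]
grip_width: 0.0226
t 25.00 off [0.     0.0095 0.073 ] nose [ 0.6828 -0.0206  0.0227] axis [0.004 0.012 1.   ] F [-0.68  0.19  1.62] yaw -51.7 tilt [0.062 0.035]
shift to spot (tool mm) [-0.3 -0.  -0.3] at current height: [-0.3 -0.  -0. ] up 10 = [ 0.11 -0.7  -9.97]
```

```bash
cat > fa.py <<'E'
from station import arm
import numpy as np
F=[];Z=[]
for i in range(8):
    arm.get_image("wrist"); s=arm.sense(); F.append(s["force"]); Z.append(s["position"])
print("F mean",np.mean(F,0).round(2),"sd",np.std(F,0).round(2),"pos",np.mean(Z,0).round(4),Z[-1].round(4),"t",s["time"])
E
python3 fa.py
```

```text
F mean [-0.23  0.05  0.17] sd [0.32 0.47 0.24] pos [ 0.6858 -0.0173  0.0962] [ 0.6858 -0.0173  0.0962] t 25.4
```

```bash
python3 -m pendant '[[-0.2,0.1,2,0],[0,0.1,2,0]]'; python3 nose.py; python3 fa.py
```

```text
time: 25.65
position: [0.6859, -0.0172, 0.0925]
ee_rot: [-0.029, 0.899, -0.436, 0.02]
force: [-0.9, 0.4, 2.0]
grip_width: 0.0226
t 25.65 off [0.     0.0095 0.073 ] nose [ 0.683  -0.0206  0.019 ] axis [0.003 0.012 1.   ] F [-0.88  0.35  2.01] yaw -51.7 tilt [0.062 0.034]
shift to spot (tool mm) [-0.3 -0.2 -4. ] at current height: [-0.3  0.1 -0. ] up 10 = [ 0.11 -0.7  -9.97]
F mean [-0.71  0.04  1.76] sd [0.34 0.66 0.4 ] pos [ 0.6859 -0.0172  0.0925] [ 0.6859 -0.0172  0.0926] t 26.05
```

```bash
python3 - <<'E'
from h import *
np.set_printoptions(precision=4,suppress=True)
d=shot("wrist","w21"); Rm=rot(d["tr"]); print("cap tool",((depth(d,[(280.6,361),(272,366),(290,352)])-d["tp"])@Rm*1000).round(1))
s=shot("scene","s21"); crop(s,"c21",180,130,320,235,5.5)
crop(d,"e21",180,100,400,400,2)
E
python3 nose.py|head -1
```

```text
cap tool [[  0.5  -3.1 -90.2]
 [ -2.2  -1.6 -90.6]
 [  3.3  -6.9 -90.6]]
t 26.15 off [0.     0.0095 0.073 ] nose [ 0.683  -0.0206  0.0191] axis [0.003 0.012 1.   ] F [-0.69 -0.6   1.86] yaw -51.7 tilt [0.062 0.034]
```

View pics/c21.png

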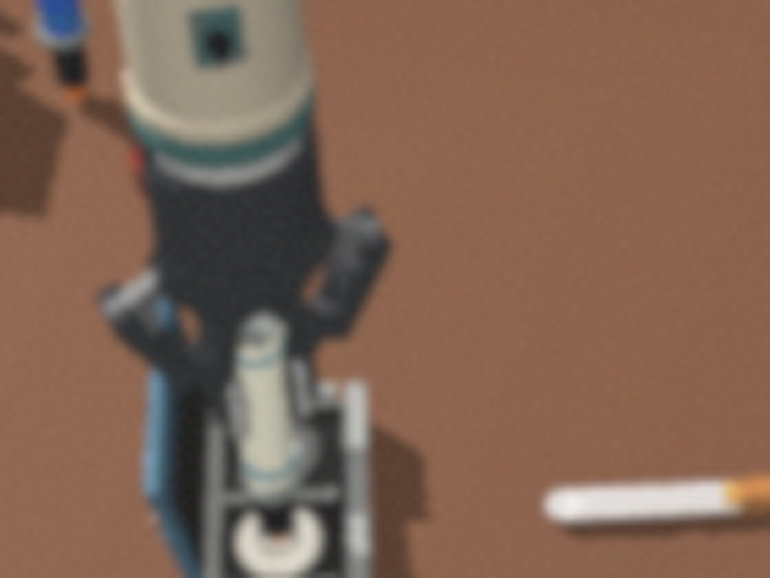

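View pics/e21.png

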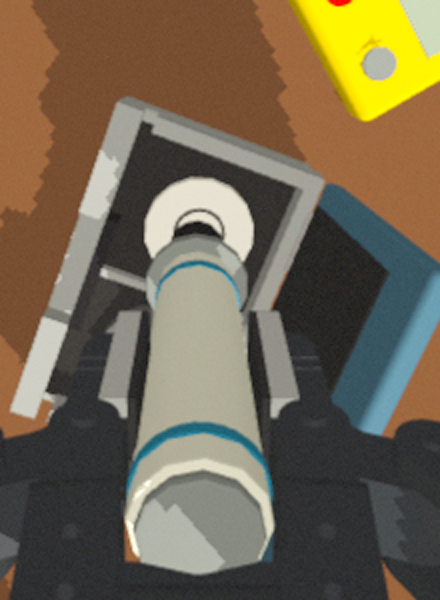

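View pics/s21.png

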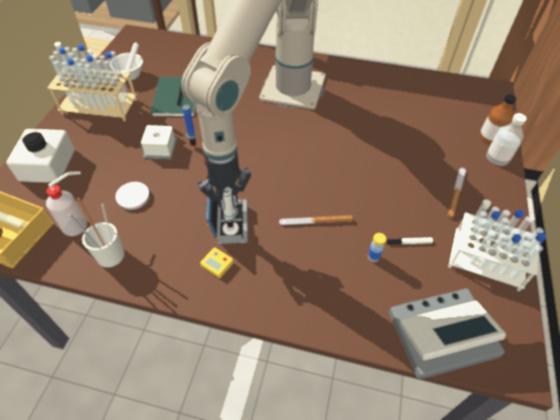

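```bash
python3 - <<'E'
from h import *
from nose import n,a
d=load("w21")
b=n+.012*a  # barrel bottom
th=np.linspace(0,6.28,60); ring=b+.010*np.c_[np.cos(th),np.sin(th),0*th]
p=proj(d,ring); print("barrel bottom ellipse crop x %.0f-%.0f y %.0f-%.0f"%tuple((v-o)*2 for v,o in ((p[:,0].min(),180),(p[:,0].max(),180),(p[:,1].min(),100),(p[:,1].max(),100))), "axis",a)
r2=np.array([.6827,-.0204,.023])+.010*np.c_[np.cos(th),np.sin(th),0*th]; p=proj(d,r2); print("ring",(p.min(0)-[180,100])*2,(p.max(0)-[180,100])*2)
r3=np.array([.6827,-.0204,.023])+.021*np.c_[np.cos(th),np.sin(th),0*th]; p=proj(d,r3); print("tile",(p.min(0)-[180,100])*2,(p.max(0)-[180,100])*2)
crop(d,"f21",240,170,320,260,7)
E
```

```text
barrel bottom ellipse crop x 171-225 y 212-264 axis [0.00302218 0.01200393 1.00013588]
ring [171.03897416 207.24657015] [223.60809023 257.65296055]
tile [142.0759447  178.67908572] [252.50136377 284.56464242]
```

View pics/f21.png

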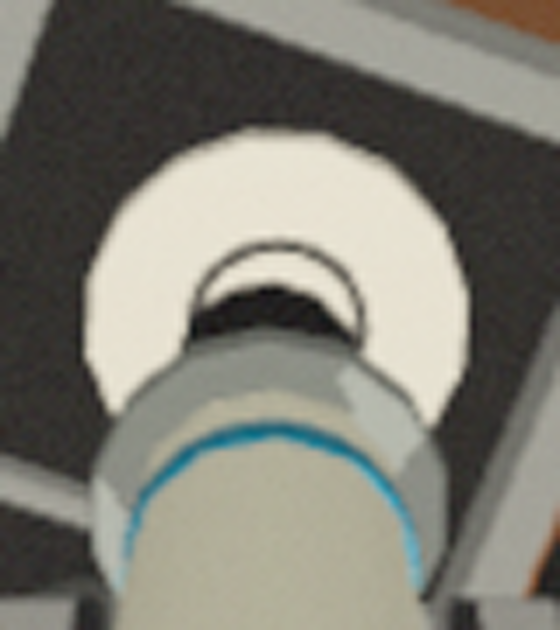

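```bash
python3 - <<'E'
from h import *
s=load("s21"); crop(s,"g21",215,200,255,245,13)
th=np.linspace(0,6.28,60); c=np.c_[np.cos(th),np.sin(th),0*th]; sp=np.array([.6827,-.0204,.023])
for nm,ct,r in (("tile",sp,.021),("barrel",sp+[0,0,.008],.010),("nose",sp,.006),("collar",sp+[0,0,.046],.016),("cap",sp+[0,0,.161],.012)):
    p=(proj(s,ct+r*c)-[215,200])*13; print(nm,p.min(0).round(),p.max(0).round())
E
```

```text
tile [ 99. 278.] [297. 439.]
barrel [148. 297.] [243. 374.]
nose [170. 335.] [226. 381.]
collar [104. 166.] [259. 291.]
cap [  72. -181.] [198. -85.]
```

View pics/g21.png

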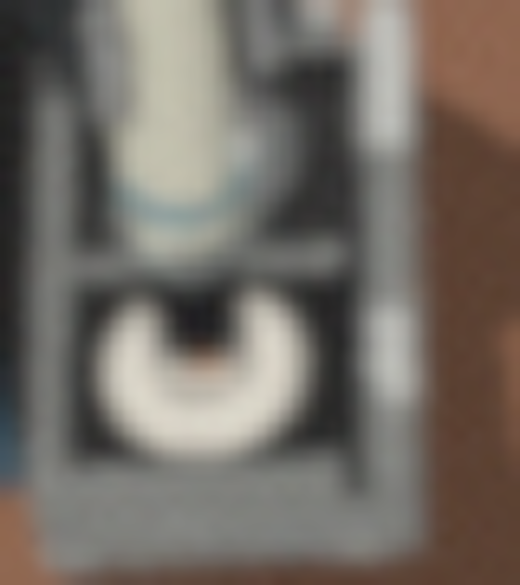

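```bash
python3 - <<'E'
from h import *
for t,c in (("w15",(291,222)),("w16",(281,363)),("w17",(280,363)),("w19",(280.6,361)),("w21",(280.6,361))):
    d=load(t); uv=[(c[0]+i,c[1]+j) for i in range(-8,9,2) for j in range(-6,7,2)]
    P=depth(d,uv); L=(P-d["tp"])@rot(d["tr"])*1000
    print(t,"cap z",np.median(P[:,2]).round(4),P[:,2].std().round(4),"tool z",np.median(L[:,2]).round(2),"tcp z",d["tp"][2].round(4))
# tile plane depth
d=load("w21"); uv=[(u,v) for u in range(265,300,3) for v in range(192,202,3)]; print("tile z",np.median(depth(d,uv)[:,2]))
E
```

```text
w15 cap z 0.1745 0.0272 tool z 37.69 tcp z 0.2121
w16 cap z 0.1744 0.0006 tool z -88.63 tcp z 0.0859
w17 cap z 0.2784 0.0113 tool z -90.86 tcp z 0.1875
w19 cap z 0.3222 0.0006 tool z -90.49 tcp z 0.2317
w21 cap z 0.1831 0.0158 tool z -90.47 tcp z 0.0926
tile z 0.022215552016463636
```

```bash
python3 -m pendant '[[0,-0.5,-5,0],[0,-1.7,-3,0],[0,-1.7,0,0]]'; python3 nose.py; python3 - <<'E'
from h import *
d=shot("wrist","w22"); crop(d,"f22",240,170,320,260,7)
E
python3 fa.py
```

```text
time: 26.52
position: [0.6886, -0.015, 0.1009]
ee_rot: [-0.029, 0.899, -0.436, 0.021]
force: [-0.1, 0.3, -0.8]
grip_width: 0.0223
t 26.52 off [0.     0.0095 0.073 ] nose [ 0.6857 -0.0184  0.0274] axis [0.003 0.012 1.   ] F [-0.08  0.29 -0.82] yaw -51.7 tilt [0.062 0.034]
shift to spot (tool mm) [-0.3  3.9  4.2] at current height: [-0.3  3.6 -0.3] up 10 = [ 0.12 -0.7  -9.97]
F mean [ 0.16 -0.05 -1.03] sd [0.52 0.46 0.47] pos [ 0.6883 -0.0151  0.1006] [ 0.6883 -0.0153  0.1007] t 26.975
```

View pics/f22.png

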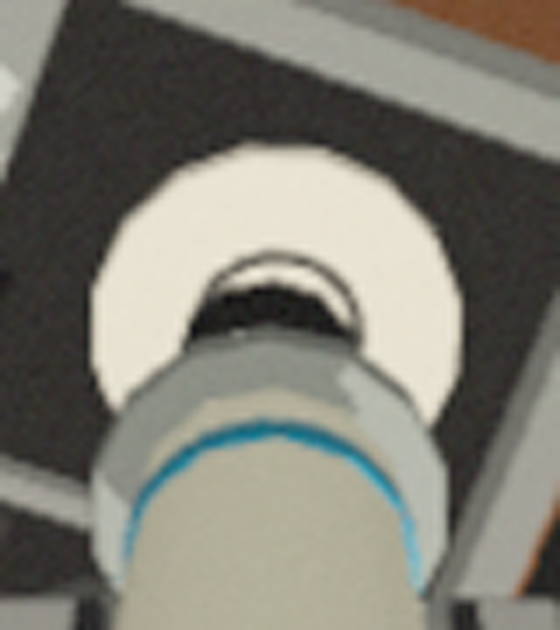

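```bash
python3 - <<'E'
from h import *
from nose import n,a
d=load("w22"); th=np.linspace(0,6.28,90); c=np.c_[np.cos(th),np.sin(th),0*th]; sp=np.array([.6827,-.0204,.023])
ty=rot(d["tr"])[:,1].copy(); ty[2]=0; tx=rot(d["tr"])[:,0].copy(); tx[2]=0
pr=proj(d,sp+.0100*c); print("ring",pr.min(0),pr.max(0))
for e in (-4,-2,0,2,4,6):
    p=proj(d,np.r_[sp[:2],n[2]]+[0,0,.012]+ty*e/1000+.010*c); print(e,p.min(0)[1].round(2),"x",p[:,0].min().round(1),p[:,0].max().round(1))
pt=proj(d,sp+.021*c); print("tile",pt.min(0),pt.max(0))
E
```

```text
ring [265.94129476 205.2957028 ] [291.35294485 229.64035821]
-4 205.67 x 265.3 292.4
-2 208.31 x 265.4 292.4
0 210.93 x 265.4 292.4
2 213.54 x 265.4 292.3
4 216.14 x 265.4 292.3
6 218.74 x 265.5 292.3
tile [251.94592897 191.51497803] [305.31061318 242.65324699]
```

```bash
python3 -m pendant '[[0,0.4,4,0],[0,0.3,2.5,0],[0,0.2,1.7,0]]'; python3 nose.py; python3 fa.py
```

```text
time: 27.35
position: [0.6885, -0.0155, 0.0925]
ee_rot: [-0.029, 0.899, -0.436, 0.021]
force: [-0.4, 0.8, 2.3]
grip_width: 0.0229
t 27.35 off [0.     0.0095 0.073 ] nose [ 0.6857 -0.0188  0.019 ] axis [0.003 0.012 1.   ] F [-0.43  0.77  2.3 ] yaw -51.7 tilt [0.063 0.034]
shift to spot (tool mm) [-0.6  3.  -4.2] at current height: [-0.6  3.3 -0.2] up 10 = [ 0.12 -0.71 -9.97]
F mean [-0.11 -0.02  1.61] sd [0.33 0.33 0.38] pos [ 0.6885 -0.0155  0.0926] [ 0.6885 -0.0155  0.0926] t 27.75
```

```bash
python3 - <<'E'
from h import *
d=shot("wrist","w23"); s=shot("scene","s23"); 
a=cv2.resize(d["pixels"][150:270,220:340],None,fx=3.3,fy=3.3,interpolation=cv2.INTER_CUBIC); b=cv2.resize(s["pixels"][140:260,190:310],None,fx=3.3,fy=3.3,interpolation=cv2.INTER_CUBIC)
cv2.imwrite("pics/f23.png",np.hstack([a,b]))
from nose import n
th=np.linspace(0,6.28,90); c=np.c_[np.cos(th),np.sin(th),0*th]; sp=np.array([.6827,-.0204,.023])
print(proj(d,sp+.010*c).min(0),proj(d,sp+[0,0,.0077]+.010*c).min(0))
uv=[(280+i,361+j) for i in range(-8,9,2) for j in range(-6,7,2)]; print("cap z",np.median(depth(d,uv)[:,2]))
E
```

```text
[265.20987382 207.63288318] [264.92445313 210.37995469]
cap z 0.18305344457301714
```

View pics/f23.png

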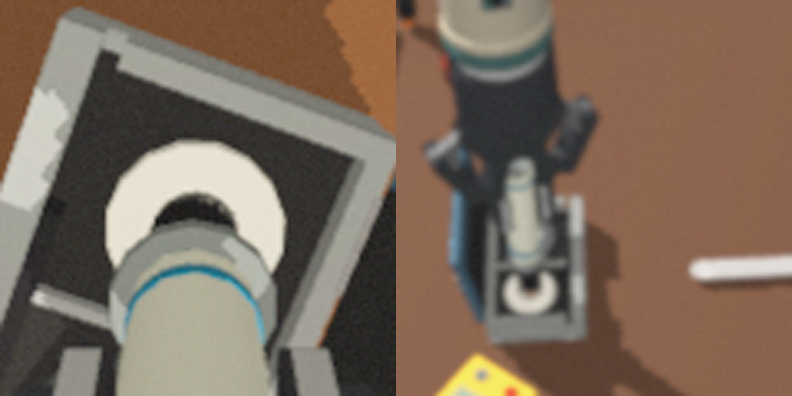

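```bash
python3 -c "
from station import arm
print(arm.sense()['time'],arm.sense()['force'],arm.finish_job())"
```

```text
the job is handed in; nothing more can be done
27.85 [-0.90047476  0.67513572  2.72446107] None
```

I opened the case with the spatula nearest the base. The lid now stands at about 1.73 rad, and the spatula is back on the bench. I then took the probe out of its dock and pressed it onto the ringed spot of the white tile. The job was handed in at 27.9 s, still holding it there.

**Last checks**
- **Spot:** the wrist camera puts the nose about 1 to 1.5 mm from the ring's centre. My first press was about 3 mm off, so I lifted, shifted and pressed again.
- **Press:** the force was about 2.6 N above the unloaded reading, which means the nose is in about 4.1 mm. The height of the probe's top gives 4.1 to 4.9 mm; half way is 4.5 mm.
- **Upright:** the probe leans about 1°, give or take 1°.
- **Tiles:** on its planned and measured path, the blade stayed above the tiles throughout.
- **Bystanders:** I touched none of them, and none looked moved in the last pictures. I did not measure each one.

**What disagreed**
- **Fingertips:** they are really about 35 mm behind the reported TCP. My first try at gripping the spatula closed on air above it.
- **Tool tilt:** the tool drifted to about 4° off vertical over the job. I gripped the probe with that tilt lying along the jaw axis, so the probe stayed upright.
- **Nose position:** my position estimate carried over from the dock differed by about 3 mm from the wrist picture. I went by the picture.

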